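# Zero the bridge gauge and measure the thicker brass bar

## Task

Take the bridge height gauge off its sloped wooden rest, stand it upright on a bare part of the dark measuring plate and let go of it so that its sprung foot comes to zero there. Then take hold of it again and lower it gently astride the thicker (taller) of the two brass bars, its legs standing flat on the plate on either side and its foot resting on the bar near the middle of its length, and leave it there showing the bar's height. Do not shift the bars or disturb the other things.

Things in the scene. Friction and masses are not known exactly. Their poses are not given: they have to be found in the camera images.
- gauge_grip (a point): Grip point of the loose steel bridge gauge (0.5 kg), on the axis of its square column (28 x 28 mm, from 56 to 130 mm above the underside of the legs; white scale on front and back): 105 mm above that underside, 25 mm below the column's top. z runs up the column away from the legs, y across the legs, -x is the front. Grip it across y. It starts lying on its back on the sloped rest.
- gauge: The same gauge; origin in the middle between the legs, level with their underside; same axes. Two legs, each 44 mm deep (x), 16 mm wide (y), 44 mm high, with a 64 mm gap between them, carry a bridge 96 mm (y) x 44 mm (x), 44 to 56 mm above the underside, with the column in its middle. Upright it stands firmly on its legs.
- foot (a joint): Height reading of the gauge's foot in m: height of the foot's flat underside above the underside of the legs, from -0.002 (hanging out 2 mm) to 0.034. A weak spring and its own weight push it down with about 1 to 2 N. 0 when the gauge stands on the bare plate, 0.028 when it stands astride the thicker bar (0.014 on the thinner). A black pointer moves along the white scale with it.
- foot_tip (a point): Centre of the underside of the gauge's foot, a steel disc of 18 mm diameter midway between the legs, on the column's axis. Axes as for the gauge.
- thick_bar_center (a point): Centre of the thicker brass bar, loose, 0.5 kg, lying on the plate: 100 mm long (its x), 24 mm wide (its y), 28 mm high (z). The two bars change places.
- thin_bar_center (a point): Centre of the thinner brass bar, loose, lying beside the other on the plate: 100 mm long (its x), 24 mm wide (y), 14 mm high (z).
- plate_bare (a point): A point on the top face of the fixed dark measuring plate (220 mm along its x, 320 mm along its y, 20 mm thick), in the middle of its bare part: a 120 mm square around it is free. It lies 20 mm to -x and 100 mm to -y of the middle of the plate. Axes are those of the plate, z up.
- rest: Fixed wooden rest, base 110 x 120 mm, origin in the middle under it. Its slope rises at 30 degrees towards its +x. The gauge lies on it front upward, column pointing up the slope and free beyond the top edge, legs against two 16 mm stops at the low end: lift it off square to the slope. Its grip point starts 45 mm to +x of this origin, 102 mm above the table.
- tube_end: Bystander: short brass tube standing on the plate, 24 mm diameter, 34 mm high. Origin under its centre. It stands about 100 mm to +x of the point in the middle of the bare part.
- tub: Bystander: clear plastic open tub 90 x 120 x 45 mm, far right. Origin under its centre.
- sanding_stick: Bystander: dark flat sanding stick 30 x 120 x 8 mm, left of the plate. Origin under its centre.
- hammer: Bystander: small hammer 200 mm long with a wooden handle, lying beyond the plate.
- scriber: Bystander: scriber with a wooden handle, 150 mm long, lying beyond the plate.
- tape_roll: Bystander: yellowish tape roll, 72 mm diameter, 20 mm high, between plate and tub. Origin under its centre.
Not all that is in view belongs to the job. Leave any green look-alike of the gauge alone.

How it is judged:
By the outcome, as a careful person would: the job done as asked, in the order asked, and still so for the second after the job is handed in, with the robot touching nothing.
It also fails if it takes over 54 s, if anything falls off the work surface, if the arm or the gripper's body presses on something with over 40 N, if the wrist force passes 120 N, or if a joint passes its speed limit or range.

## Robot

A 7-joint arm with a two-finger parallel gripper is mounted at the origin on the work surface. World frame = base frame: x ahead of the robot, y to its left, z up, the work surface at z = 0. Lengths are in m, angles in degrees, forces in N, time in s.
With the tool pointing down it reaches from about 0.375 to 0.925 m from the base axis. Payload 3.1 kg.
Tool frame: the origin (TCP) lies at the very end of the fingers, on their centre line; the grasp point (between the pads) lies 19 mm behind it; x points along the fingers, y is the direction in which the jaws open and shut, and the axes are right-handed (so a half turn about x gives the same grasp; the last joint's range is limited). The gripper opens to 85 mm and grips with 20 to 120 N. Pads are 22 mm wide; open, the fingers measure 114 mm over their backs; the gripper's body (76 mm by 85 mm) begins 54 mm behind the grasp point. The pads swing forward as they close: fully open they stand 13 mm farther back than shut.
Start: joints at [-79.171, 21.939, 2.515, 91.553, -1.026, 66.532, -2.859], TCP at [0.184, 0.623, 0.231] pointing down, gripper open.
Joint ranges: [-149.38, 149.38], [-23.57, 123.04], [-84.95, 90], [0, 143.3], [-89.99, 269.99], [3.08, 112.72], [-163.45, 163.45]. Speed limits (degrees/s): [159.86, 159.86, 180, 180, 180, 180, 180].

## Interface

Orientations are given as a 3x3 rotation matrix whose columns are the frame's x, y, z axes.
In Python, from rig import robot gives the robot as it stands.
- The arm moves only by the tool arm_command, never from a script. Its argument "plan" is a list of rows, each an object with "fingers": the closure, from 0 (fully open) to 1 (shut); "slide": the shift along the world's x, y, z each as a share of 0.1 m, from -1 to 1, a list of three; "turn": the turn, a rotation vector about the world's x, y, z each as a share of pi/2 rad, from -1 to 1, a list of three. A call has exactly 10 rows; each row shifts and turns the commanded pose from where the row before left it; what a row does not reach is not made up. A row lasts 1/10 s, in which the tool goes at most 50 mm and 8.59 degrees, less where a joint would pass 70% of its speed; a pose out of reach is approached as far as the arm can. A call with a number of a shift or a turn outside -1 to 1 is refused whole. A call with a gripper value outside its range is refused whole. The fingers move at their own pace and stop on an object; "force" is the grip in N (left out, the last holds). Time passes only in rows, so rows that do not move let the fingers close, or fill a call up. It gives the time, the measured TCP pose, the force and the opening at its end, in the units of the state.
- robot.state(): the state, without advancing time (a new reading comes with each control period).
- robot.camera(name): name is "side" or "top" or "wrist"; returns a dict with "frame" (400x640x3 uint8, red, green, blue), "range_z" (400x640 float32, m along the optical axis (not along the pixel's ray), 0 where there is no reading), "fx", "fy", "cx", "cy" (pixels), "R" (3x3) and "t" (3): a world point X has camera coordinates R X + t. Camera axes: x right, y down, z forward; pixel columns grow to the right and rows downward; lengths in m; the calibration is good to about 2 mm. A picture is of the moment at which its call begins.
- robot.close_job(): hands the job in, once; it reports no verdict.
The state is a dict: "t": time; "joint_positions": joint angles; "dq": joint speeds; "tau": joint torques, N m; "ee_pos": TCP position; "ee_rot": TCP orientation; "force": force on the tool from outside, world axes, zero at the start; "moment": the same for the moment, N m; "gripper_width": finger opening in m.
Only numpy, scipy, OpenCV 4.12 (cv2) and the standard library are available. Lean on these libraries where they do the work, as an engineer would, in place of code of your own. Each camera call takes 0.05 s, during which the arm holds its last target.

## Working session

There is one attempt and no reset: what is moved stays moved. The work goes in short steps, Python scripts to look and compute and a tool call to move; the robot and the scene stay as the last step left them, time stands still between calls to the robot, and variables do not carry over. Pictures are saved under pics/ and viewed, and the job is handed in when it is done.

Besides the shell and the picture viewer there is one more tool, called after "Call:" as name(argument=value, ...), one argument or row to a line, values as JSON. arm_command: Moves the arm, as the interface text tells. Its arguments: {"type":"object","properties":{"plan":{"type":"array"},"force":{"type":"number"}},"required":["plan"]}

```bash
ls; mkdir -p pics
python3 - <<'E'
from rig import robot
import cv2,numpy as np
s=robot.state();print({k:np.round(v,3).tolist() for k,v in s.items()})
for n in ["side","top","wrist"]:
    c=robot.camera(n);cv2.imwrite(f"pics/{n}0.png",c["frame"][:,:,::-1]);np.savez(f"{n}0.npz",**c)
    print(n,c["fx"],c["fy"],c["cx"],c["cy"],np.round(c["R"],3).tolist(),np.round(c["t"],3))
E
```

```text
pics
{'t': 0.0, 'joint_positions': [-79.172, 21.996, 2.513, 91.649, -1.028, 66.533, -2.858], 'dq': [0.054, 0.154, -0.001, 0.024, 0.078, -0.061, 0.022], 'tau': [-0.0, -43.348, 1.025, -24.951, 0.011, 0.011, -0.0], 'ee_pos': [0.184, 0.623, 0.23], 'ee_rot': [[-0.001, 0.283, 0.959], [-0.003, 0.959, -0.283], [-1.0, -0.003, 0.0]], 'force': [-0.233, 0.453, 0.357], 'moment': [0.003, -0.004, -0.027], 'gripper_width': 0.086}
side 410.7423298706794 410.7423298706794 316.73945246405117 198.67132518606638 [[0.806, -0.592, -0.003], [-0.401, -0.542, -0.739], [0.435, 0.597, -0.674]] [-0.53   0.234  1.346]
top 465.1619216898934 465.1619216898934 320.6649176725755 203.6104129880249 [[-0.027, -0.999, -0.02], [-0.981, 0.03, -0.192], [0.192, 0.015, -0.981]] [-0.076  0.59   1.308]
wrist 334.13069729057275 334.13069729057275 315.88876798601007 201.16545346292074 [[0.283, 0.959, -0.003], [0.908, -0.267, 0.322], [0.308, -0.094, -0.947]] [-0.648 -0.041  0.381]
```

View pics/side0.png

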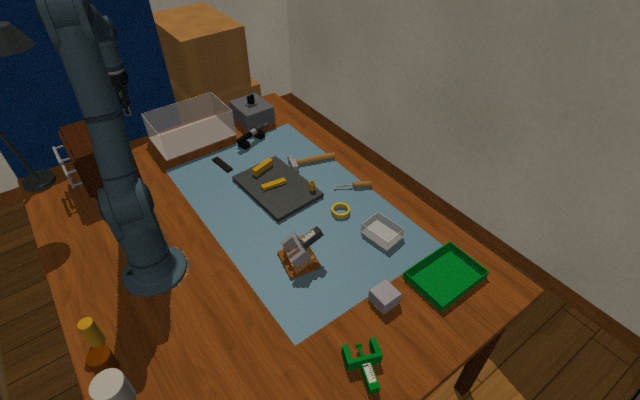

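View pics/top0.png

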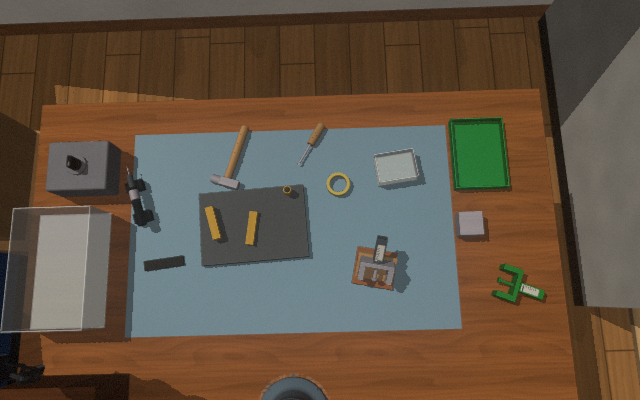

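View pics/wrist0.png

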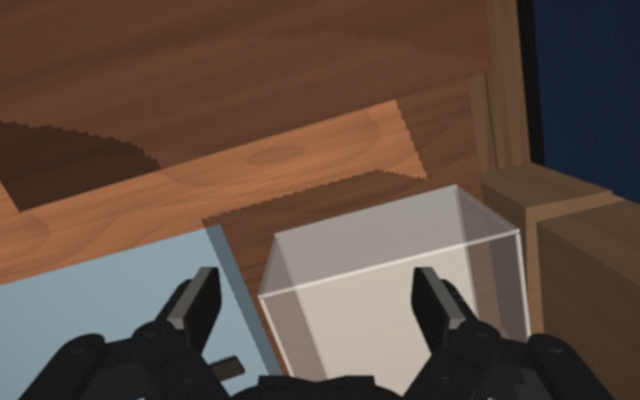

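The side and top views show the rest with the gauge at top px (376,262), the column pointing up in the image (+x). The plate is centred at about (255,225), the bars are at (213,223) and (252,228), and the tube is at (287,190). The green look-alike is at (518,284). Next I'll measure with the depth images.

```bash
cat > h.py <<'E'
import numpy as np,cv2
def cloud(c):
    z=c["range_z"];h,w=z.shape;u,v=np.meshgrid(np.arange(w),np.arange(h))
    P=np.stack([(u-c["cx"])/c["fx"]*z,(v-c["cy"])/c["fy"]*z,z],-1)
    W=(P-c["t"])@c["R"]; W[z<=0]=np.nan; return W
def proj(c,X):
    p=np.atleast_2d(X)@c["R"].T+c["t"]; return np.c_[p[:,0]/p[:,2]*c["fx"]+c["cx"],p[:,1]/p[:,2]*c["fy"]+c["cy"]]
E
python3 - <<'E'
from h import *
for n in ["top","side"]:
    c=dict(np.load(n+"0.npz"));W=cloud(c);Z=W[...,2];f=c["frame"].astype(int)
    print(n,"ranges")
    tb=(f[...,2]>f[...,0]+30)&(f[...,2]>100)&(abs(Z)<.03); print("table z",np.nanmedian(Z[tb]),np.nanstd(Z[tb]))
    x,y=W[...,0],W[...,1]
    reg=(x>.25)&(x<.75)&(y>-.1)&(y<.45)
    dark=reg&(f.max(-1)<90)&(Z>.008)&(Z<.032)
    k,l,st,ce=cv2.connectedComponentsWithStats(dark.astype(np.uint8))
    i=1+np.argmax(st[1:,4]);m=l==i
    cs,_=cv2.findContours(m.astype(np.uint8),cv2.RETR_EXTERNAL,cv2.CHAIN_APPROX_NONE)
    pts=max(cs,key=len)[:,0]; # intersect rays with plane z=.02
    def ray(p,z):
        d=np.c_[(p[:,0]-c["cx"])/c["fx"],(p[:,1]-c["cy"])/c["fy"],np.ones(len(p))]@c["R"];o=-c["R"].T@c["t"]
        return o+d*((z-o[2])/d[:,2])[:,None]
    r=cv2.minAreaRect(ray(pts,.02)[:,:2].astype(np.float32)); print("plate",r,np.nanmedian(Z[m]))
    yel=reg&(f[...,0]>130)&(f[...,2]<80)&(f[...,0]-f[...,2]>70)&(Z<.08)
    k,l,st,ce=cv2.connectedComponentsWithStats(yel.astype(np.uint8))
    for i in range(1,k):
        if st[i,4]<25: continue
        m=l==i;print("yellow",ce[i].round(0),st[i,4],np.nanmean(W[m],0).round(4),"z95",np.nanpercentile(Z[m],[50,90]).round(4))
        zt=np.nanpercentile(Z[m],80); q=np.argwhere(m&(Z>zt-.006))[:,::-1]
        print("   ",cv2.minAreaRect(ray(q,zt)[:,:2].astype(np.float32)))
E
```

```text
top ranges
table z 0.0008244948676306212 0.0029791568939458286
plate ((0.5480197668075562, 0.112201988697052), (0.24673573672771454, 0.31858325004577637), 3.206049919128418) 0.019997414524376412
yellow [231. 165.] 28 [0.7215 0.1793 0.0262] z95 [0.0271 0.0301]
    ((0.7185923457145691, 0.1813957542181015), (0.007892296649515629, 0.06512302160263062), 72.45049285888672)
yellow [212. 222.] 250 [0.5432 0.2276 0.0479] z95 [0.0478 0.0512]
    ((0.5431538820266724, 0.22729863226413727), (0.09775489568710327, 0.022432411089539528), 15.388690948486328)
yellow [251. 227.] 255 [0.5266 0.1158 0.0339] z95 [0.0339 0.0375]
    ((0.5264477729797363, 0.11540992558002472), (0.022985471412539482, 0.09853437542915344), 82.61764526367188)
side ranges
table z 0.0012220551807261741 0.002537836860451204
plate ((0.5464479923248291, 0.10287683457136154), (0.2512798011302948, 0.33558791875839233), 1.9535053968429565) 0.020282647751401855
yellow [262. 164.] 78 [0.5431 0.2258 0.0484] z95 [0.0484 0.0515]
    ((0.5421669483184814, 0.22349795699119568), (0.09599490463733673, 0.021576419472694397), 15.69587516784668)
yellow [273. 182.] 93 [0.526  0.114  0.0346] z95 [0.0347 0.0377]
    ((0.5256036520004272, 0.11088515818119049), (0.02230176515877247, 0.09618556499481201), 81.98929595947266)
```

Run:
```python
from h import *
for n,(a,b,e,g) in {"top":(335,415,220,300),"side":(265,335,215,285)}.items():
    f=np.load(n+"0.npz")["frame"][e:g,a:b,::-1]
    cv2.imwrite(f"pics/{n}_crop.png",cv2.resize(f,None,fx=7,fy=7,interpolation=cv2.INTER_CUBIC))
```

```text
(no output)
```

View pics/top_crop.png

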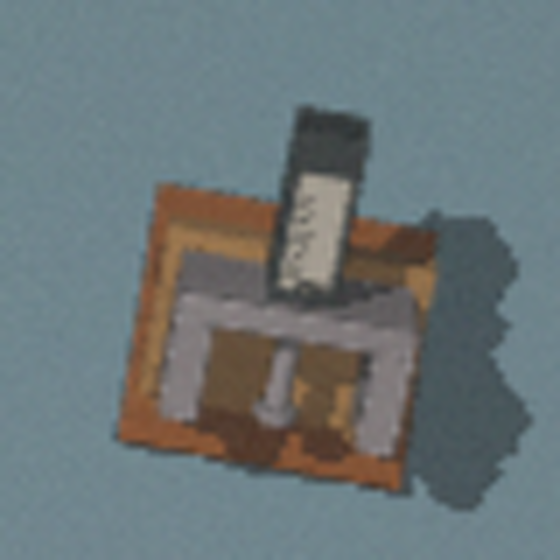

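View pics/side_crop.png

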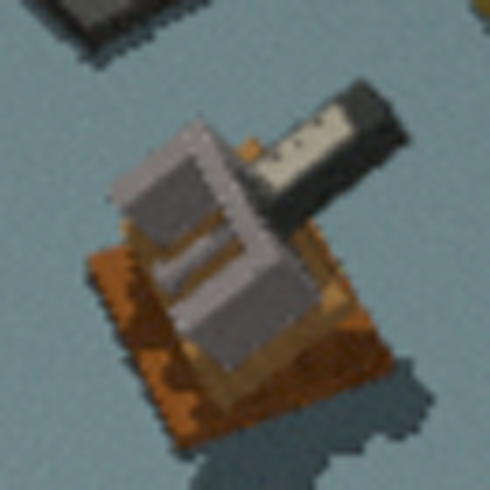

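Run:
```python
from h import *
c=dict(np.load("top0.npz"));f=c["frame"][175:280,185:325,::-1]
cv2.imwrite(f"pics/plate_crop.png",cv2.resize(f,None,fx=5.5,fy=5.5,interpolation=cv2.INTER_CUBIC))
W=cloud(c)
for v in (205,225,245):
    print(v,[(u,c["frame"][v,u].tolist(),W[v,u].round(3).tolist()) for u in range(196,206)])
```

```text
205 [(196, [115, 138, 143], [0.605, 0.29, 0.002]), (197, [114, 137, 141], [0.605, 0.286, 0.005]), (198, [114, 136, 142], [0.606, 0.285, -0.004]), (199, [104, 107, 107], [0.6, 0.273, 0.027]), (200, [85, 86, 81], [0.601, 0.272, 0.019]), (201, [78, 78, 77], [0.602, 0.27, 0.017]), (202, [79, 80, 77], [0.602, 0.267, 0.017]), (203, [77, 78, 76], [0.601, 0.263, 0.02]), (204, [76, 76, 73], [0.601, 0.26, 0.02]), (205, [77, 76, 73], [0.602, 0.258, 0.016])]
225 [(196, [112, 135, 141], [0.544, 0.289, -0.001]), (197, [110, 133, 140], [0.544, 0.286, -0.0]), (198, [115, 137, 144], [0.543, 0.282, 0.003]), (199, [91, 107, 114], [0.544, 0.281, -0.004]), (200, [79, 84, 82], [0.54, 0.27, 0.023]), (201, [78, 79, 78], [0.54, 0.268, 0.019]), (202, [79, 76, 74], [0.541, 0.266, 0.016]), (203, [79, 79, 76], [0.54, 0.262, 0.02]), (204, [80, 80, 76], [0.54, 0.259, 0.019]), (205, [78, 78, 76], [0.539, 0.255, 0.022])]
245 [(196, [113, 135, 143], [0.483, 0.288, -0.002]), (197, [116, 136, 142], [0.482, 0.284, 0.002]), (198, [117, 139, 145], [nan, nan, nan]), (199, [113, 135, 142], [0.483, 0.279, -0.004]), (200, [84, 97, 99], [0.482, 0.276, -0.002]), (201, [80, 80, 80], [0.48, 0.267, 0.017]), (202, [78, 79, 74], [0.48, 0.263, 0.021]), (203, [76, 79, 77], [0.48, 0.261, 0.019]), (204, [78, 77, 76], [0.48, 0.258, 0.018]), (205, [75, 76, 73], [0.479, 0.255, 0.02])]
```

View pics/plate_crop.png

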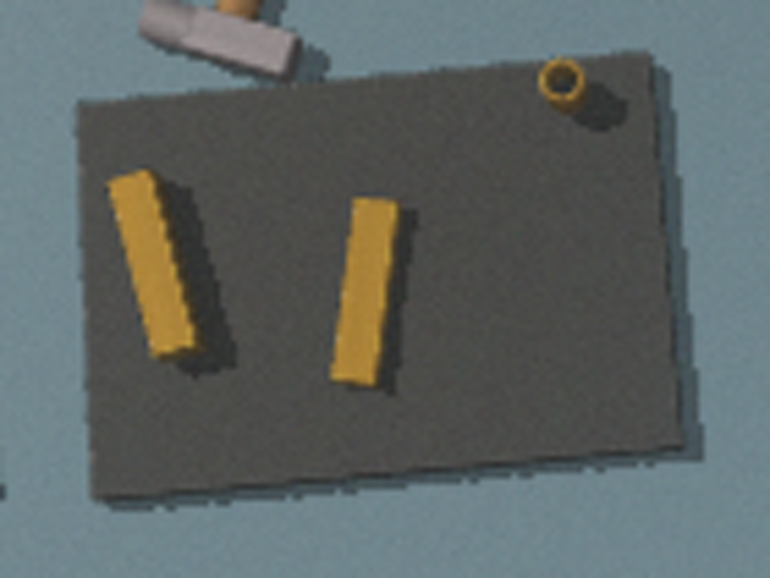

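```bash
cat >> h.py <<'E'
def ray(c,p,z):
    p=np.atleast_2d(p).astype(float)
    d=np.c_[(p[:,0]-c["cx"])/c["fx"],(p[:,1]-c["cy"])/c["fy"],np.ones(len(p))]@c["R"];o=-c["R"].T@c["t"]
    return o+d*((z-o[2])/d[:,2])[:,None]
E
python3 - <<'E'
from h import *
from scipy.optimize import least_squares
c=dict(np.load("top0.npz"));f=c["frame"].astype(float);b=f[...,2]
def edge(line,lo,hi,thr=110):  # subpixel dark crossing
    for i in range(len(line)-1):
        if (line[i]-thr)*(line[i+1]-thr)<=0: return lo+i+(line[i]-thr)/(line[i]-line[i+1]+1e-9)
E={}
L=[(edge(b[v,190:215],190,0),v) for v in range(200,260,3)]
R=[(edge(b[v,320:295:-1],0,0),v) for v in range(200,250,3)];R=[(320-u,v) for u,v in R if u]
T=[(u,edge(b[178:205,u],178,0)) for u in list(range(243,275,3))]
B=[(u,edge(b[280:250:-1,u],0,0)) for u in range(210,300,3)];B=[(u,280-v) for u,v in B if v]
for n,p in zip("LRTB",(L,R,T,B)):
    W=ray(c,np.array(p),.02)[:,:2]; 
    v=cv2.fitLine(W.astype(np.float32),cv2.DIST_HUBER,0,.001,.001).ravel(); v=v*np.sign(v[0] if n in "LR" else v[1]) if 0 else v
    print(n,v.round(4),"ang",np.degrees(np.arctan2(v[1],v[0])).round(2))
E
```

```text
L [0.9981 0.0613 0.5553 0.2735] ang 3.52
R [ 0.998   0.0636  0.5082 -0.0594] ang 3.65
T [ 0.0602 -0.9982  0.6497  0.0916] ang -86.55
B [ 0.0612 -0.9981  0.4208  0.1098] ang -86.49
```

Run:
```python
from h import *
from scipy.optimize import least_squares
from scipy.spatial.transform import Rotation as Ro
boxes=[((0,40,22),(22,8,22)),((0,-40,22),(22,8,22)),((0,0,50),(22,48,6)),((0,0,93),(14,14,37))]
def sdf(p):
    o=[]
    for c,h in boxes:
        q=abs(p-np.array(c)/1e3)-np.array(h)/1e3
        o.append(np.linalg.norm(np.maximum(q,0),axis=1)+np.minimum(q.max(1),0))
    return np.min(o,0)
def gR(yaw,pitch): return Ro.from_euler('z',yaw).as_matrix()@np.array([[np.sin(pitch),0,np.cos(pitch)],[0,1,0],[-np.cos(pitch),0,np.sin(pitch)]])
P=[];
for n in ("top","side"):
    c=dict(np.load(n+"0.npz"));W=cloud(c)
    m=(W[...,0]>.3)&(W[...,0]<.62)&(W[...,1]>-.36)&(W[...,1]<-.12)&(W[...,2]>.045)
    f=c["frame"].astype(int); grey=(f.max(-1)-f.min(-1)<35); q=W[m&grey];print(n,len(q),q.mean(0),q.max(0),q.min(0)); P.append(q)
for name,pts in (("top",P[0]),("side",P[1]),("both",np.vstack(P))):
  def res(v):
    R=gR(v[3],np.radians(30)+v[4]); g=v[:3]-R@[0,0,-.105]*0
    return sdf((pts-v[:3])@R+np.array([0,0,.105]))
  best=min((least_squares(res,[x0,-.23,.102,y0,0],loss='soft_l1',f_scale=.003) for x0 in(.46,.5,.54) for y0 in (-.3,0)),key=lambda r:r.cost)
  print(name,best.x[:3].round(4),np.degrees(best.x[3:]).round(2),best.cost,np.median(abs(best.fun)))
  for nn in("top",): 
    pass
```

```text
top 864 [ 0.41163678 -0.2489524   0.08882928] [ 0.48410447 -0.19258121  0.13112425] [ 0.34917107 -0.30417216  0.0474938 ]
side 764 [ 0.40647598 -0.25609607  0.08439989] [ 0.48103143 -0.19134687  0.12953559] [ 0.34880427 -0.29858643  0.0452971 ]
top [ 0.4548 -0.2575  0.1017] [-10.71   0.23] 0.0049863046057856235 0.0012982001153532532
side [ 0.4541 -0.2577  0.1017] [-11.93   0.29] 0.00320703673621002 0.0012541151438675794
both [ 0.4546 -0.2575  0.1017] [-11.58   0.27] 0.008229176142183402 0.0011888296343255944
```

Run:
```python
from h import *
from scipy.spatial.transform import Rotation as Ro
yaw=np.radians(-11.4);p=np.radians(30)
R=Ro.from_euler('z',yaw).as_matrix()@np.array([[.5,0,.8660],[0,1,0],[-.8660,0,.5]])
g=np.array([.4545,-.2575,.102])
print(R.round(3).tolist())
for n in ("top","side"):
    c=dict(np.load(n+"0.npz"));W=cloud(c)
    q=(W.reshape(-1,3)-g)@R+[0,0,.105]
    m=(abs(q[:,0]-.022)<.006)&(abs(q[:,1])<.06)&(q[:,2]>-.03)&(q[:,2]<.15)
    s=q[m]; print(n,len(s),np.percentile(s[:,2],[50,90,98,100]).round(3))
    k=W.reshape(-1,3); L=(k-g)@Ro.from_euler('z',yaw).as_matrix(); L[:,0]+=.045
    for x0 in np.arange(-.06,.065,.01):
        mm=(abs(L[:,0]-x0)<.005)&(abs(L[:,1])<.058)&(abs(L[:,1])>.05); print(round(x0,3),np.nanmedian(k[mm,2]).round(3),end="; ")
    # tube
    print()
    X=proj(c,np.array([[.624,.017,.054],[.5243,.0111,.02],[.543,.2275,.048],g]));print(X.round(1).tolist())
```

```text
[[0.49, 0.198, 0.849], [-0.099, 0.98, -0.171], [-0.866, 0.0, 0.5]]
top 443 [0.013 0.062 0.065 0.081]
-0.06 0.013; -0.05 0.012; -0.04 0.024; -0.03 0.026; -0.02 0.037; -0.01 0.042; 0.0 0.047; 0.01 0.055; 0.02 0.058; 0.03 0.013; 0.04 0.011; 0.05 0.001; 0.06 0.0; 
[[283.0, 192.7], [286.5, 227.7], [212.1, 222.2], [380.6, 245.5]]
side 250 [0.017 0.06  0.065 0.066]
-0.06 0.01; -0.05 0.013; -0.04 0.021; -0.03 0.022; -0.02 0.034; -0.01 0.035; 0.0 0.028; 0.01 0.036; 0.02 0.051; 0.03 0.011; 0.04 0.011; 0.05 0.002; 0.06 0.002; 
[[307.2, 181.7], [286.9, 199.4], [261.5, 163.9], [313.2, 234.6]]
```

Call:
arm_command(
  plan=[
    {"fingers": 0, "slide": [0.26, -0.3, 0.03], "turn": [0, 0, 0]},
    {"fingers": 0, "slide": [0.26, -0.3, 0.03], "turn": [0, 0, 0]},
    {"fingers": 0, "slide": [0.26, -0.3, 0.03], "turn": [0, 0, 0]},
    {"fingers": 0, "slide": [0.26, -0.3, 0.03], "turn": [0, 0, 0]},
    {"fingers": 0, "slide": [0.26, -0.3, 0.03], "turn": [0, 0, 0]},
    {"fingers": 0, "slide": [0.26, -0.3, 0.03], "turn": [0, 0, 0]},
    {"fingers": 0, "slide": [0.26, -0.3, 0.03], "turn": [0, 0, 0]},
    {"fingers": 0, "slide": [0.26, -0.3, 0.03], "turn": [0, 0, 0]},
    {"fingers": 0, "slide": [0.26, -0.3, 0.03], "turn": [0, 0, 0]},
    {"fingers": 0, "slide": [0.26, -0.3, 0.03], "turn": [0, 0, 0]},
  ],
  force=90,
)

```text
t: 1.15
ee_pos: [0.4445, 0.3219, 0.2612]
ee_rot: [[-0.0, 0.283, 0.959], [-0.0, 0.959, -0.283], [-1.0, -0.0, -0.0]]
force: [0.3, 1.3, -0.3]
gripper_width: 0.0856
```

Call:
arm_command(
  plan=[
    {"fingers": 0, "slide": [0, -0.4, 0], "turn": [0, 0, 0]},
    {"fingers": 0, "slide": [0, -0.4, 0], "turn": [0, 0, 0]},
    {"fingers": 0, "slide": [0, -0.4, 0], "turn": [0, 0, 0]},
    {"fingers": 0, "slide": [0, -0.4, 0], "turn": [0, 0, 0]},
    {"fingers": 0, "slide": [0, -0.4, 0], "turn": [0, 0, 0]},
    {"fingers": 0, "slide": [0, -0.4, 0], "turn": [0, 0, 0]},
    {"fingers": 0, "slide": [0, -0.4, 0], "turn": [0, 0, 0]},
    {"fingers": 0, "slide": [0, -0.4, 0], "turn": [0, 0, 0]},
    {"fingers": 0, "slide": [0, -0.4, 0], "turn": [0, 0, 0]},
    {"fingers": 0, "slide": [0, 0, 0], "turn": [0, 0, 0]},
  ],
)

```text
t: 2.15
ee_pos: [0.4431, -0.0431, 0.2613]
ee_rot: [[0.0, 0.293, 0.956], [-0.001, 0.956, -0.293], [-1.0, -0.001, 0.0]]
force: [-0.0, 0.1, 0.9]
gripper_width: 0.0854
```

```bash
cat >> h.py <<'E'
from scipy.spatial.transform import Rotation as Ro
def toolR(yaw,down):  # approach horizontal along yaw, tilted 'down' deg below horizontal; y left
    y,d=np.radians([yaw,down]); f=np.array([np.cos(y),np.sin(y),0]); a=f*np.cos(d)+np.array([0,0,-np.sin(d)]); yy=np.array([-np.sin(y),np.cos(y),0])
    return np.c_[a,yy,np.cross(a,yy)]
def go(s,pos,R):
    R0=np.array(s["ee_rot"]); rv=Ro.from_matrix(R@R0.T).as_rotvec()
    print("slide total",((np.array(pos)-s["ee_pos"])/.1).round(3),"turn total",(rv/(np.pi/2)).round(4),"deg",np.degrees(np.linalg.norm(rv)).round(2))
E
python3 - <<'E'
from h import *
from rig import robot
s=robot.state();print(s["t"],s["ee_pos"],s["joint_positions"])
R=toolR(-11.4,100);a=R[:,0];g=np.array([.4545,-.2575,.102]);print(R.round(3))
go(s,g+.019*a-.1*a,R)
E
```

```text
2.15 [ 0.44309257 -0.04313035  0.26132461] [-34.47508517  -4.59362201  33.57462474 117.66355695   2.84933895
  66.18875556  70.80338231]
[[-0.17   0.198  0.965]
 [ 0.034  0.98  -0.195]
 [-0.985  0.    -0.174]]
slide total [ 0.252 -2.171 -0.796] turn total [0.0281 0.1078 0.0627] deg 11.51
```

Call:
arm_command(
  plan=[
    {"fingers": 0, "slide": [0.03, -0.24, -0.04], "turn": [0.0028, 0.0108, 0.0063]},
    {"fingers": 0, "slide": [0.03, -0.24, -0.04], "turn": [0.0028, 0.0108, 0.0063]},
    {"fingers": 0, "slide": [0.03, -0.24, -0.04], "turn": [0.0028, 0.0108, 0.0063]},
    {"fingers": 0, "slide": [0.03, -0.24, -0.04], "turn": [0.0028, 0.0108, 0.0063]},
    {"fingers": 0, "slide": [0.03, -0.24, -0.04], "turn": [0.0028, 0.0108, 0.0063]},
    {"fingers": 0, "slide": [0.03, -0.24, -0.04], "turn": [0.0028, 0.0108, 0.0063]},
    {"fingers": 0, "slide": [0.03, -0.24, -0.04], "turn": [0.0028, 0.0108, 0.0063]},
    {"fingers": 0, "slide": [0.03, -0.24, -0.04], "turn": [0.0028, 0.0108, 0.0063]},
    {"fingers": 0, "slide": [0.01, -0.24, -0.04], "turn": [0.0028, 0.0108, 0.0063]},
    {"fingers": 0, "slide": [0, 0, -0.04], "turn": [0.0028, 0.0108, 0.0063]},
  ],
)

```text
t: 3.15
ee_pos: [0.468, -0.2559, 0.221]
ee_rot: [[-0.172, 0.191, 0.966], [0.033, 0.982, -0.188], [-0.985, -0.0, -0.175]]
force: [0.7, -0.3, 0.5]
gripper_width: 0.0857
```

Run:
```python
from h import *
from rig import robot
s=robot.state();print(s["t"],s["ee_pos"],s["joint_positions"])
R=toolR(-11.4,100);a=R[:,0];g=np.array([.4545,-.2575,.102])
go(s,g+.019*a-.06*a,R);go(s,g+.019*a,R)
c=robot.camera("wrist");cv2.imwrite("pics/w1.png",c["frame"][:,:,::-1]);np.savez("w1.npz",**c)
print(proj(c,g))
```

```text
3.15 [ 0.46799484 -0.25593661  0.22102874] [-13.81540382  20.12856274  44.92831822 102.97287041 -11.22594981
  72.54071396 113.79461666]
slide total [-0.065 -0.03  -0.787] turn total [-0.     -0.001  -0.0043] deg 0.39
slide total [-0.167 -0.009 -1.377] turn total [-0.     -0.001  -0.0043] deg 0.39
[[311.18187944 204.38825006]]
```

View pics/w1.png

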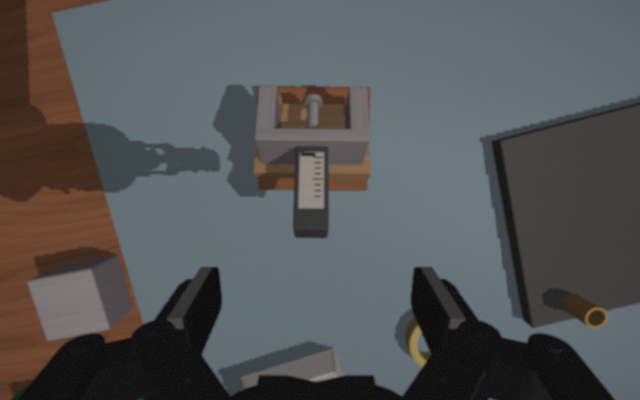

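The wrist view shows the column upright in the image at px (312,190), centred between the fingers. The projected grip point (311,204) falls on it. I'll confirm the fit with the wrist depth while I approach.

```bash
cat >> h.py <<'E'
from scipy.optimize import least_squares
boxes=[((0,40,22),(22,8,22)),((0,-40,22),(22,8,22)),((0,0,50),(22,48,6)),((0,0,93),(14,14,37))]
def sdf(p):
    o=[]
    for c,h in boxes:
        q=abs(p-np.array(c)/1e3)-np.array(h)/1e3
        o.append(np.linalg.norm(np.maximum(q,0),axis=1)+np.minimum(q.max(1),0))
    return np.min(o,0)
def fitg(pts,R0,g0):  # free 6dof; returns grip, R
    def res(v):
        R=Ro.from_rotvec(v[3:]).as_matrix()@R0
        return sdf((pts-v[:3])@R+np.array([0,0,.105]))
    r=least_squares(res,np.r_[g0,0,0,0],loss='soft_l1',f_scale=.002)
    return r.x[:3],Ro.from_rotvec(r.x[3:]).as_matrix()@R0,np.median(abs(r.fun))
E
python3 - <<'E'
from h import *
c=dict(np.load("w1.npz"));W=cloud(c);f=c["frame"].astype(int)
y=np.radians(-11.4);R0=Ro.from_euler('z',y).as_matrix()@np.array([[.5,0,.8660],[0,1,0],[-.8660,0,.5]]);g=np.array([.4545,-.2575,.102])
q=(W-g)@R0+[0,0,.105]
m=(sdf(q.reshape(-1,3)).reshape(q.shape[:2])<.012)&(f.max(-1)-f.min(-1)<35)
gg,R,e=fitg(W[m],R0,g);print(m.sum(),gg.round(4),R.round(3).tolist(),e,"yaw",np.degrees(np.arctan2(R[1,2],R[0,2])),"pitch",np.degrees(np.arcsin(R[2,2])))
E
```

```text
8670 [ 0.4553 -0.2585  0.1006] [[0.493, 0.2, 0.847], [-0.102, 0.98, -0.172], [-0.864, -0.002, 0.503]] 0.0003761490276139347 yaw -11.458818309495719 pitch 30.21969070193574
```

Call:
arm_command(
  plan=[
    {"fingers": 0, "slide": [-0.01, 0, -0.15], "turn": [0, 0, -0.0043]},
    {"fingers": 0, "slide": [-0.02, 0, -0.15], "turn": [0, 0, 0]},
    {"fingers": 0, "slide": [-0.01, 0, -0.15], "turn": [0, 0, 0]},
    {"fingers": 0, "slide": [-0.02, 0, -0.15], "turn": [0, 0, 0]},
    {"fingers": 0, "slide": [-0.005, -0.03, -0.15], "turn": [0, 0, 0]},
    {"fingers": 0, "slide": [0, 0, 0], "turn": [0, 0, 0]},
    {"fingers": 0, "slide": [0, 0, 0], "turn": [0, 0, 0]},
    {"fingers": 0, "slide": [0, 0, 0], "turn": [0, 0, 0]},
    {"fingers": 0, "slide": [0, 0, 0], "turn": [0, 0, 0]},
    {"fingers": 0, "slide": [0, 0, 0], "turn": [0, 0, 0]},
  ],
)

```text
t: 4.2
ee_pos: [0.463, -0.2558, 0.1469]
ee_rot: [[-0.169, 0.193, 0.966], [0.036, 0.981, -0.19], [-0.985, 0.003, -0.173]]
force: [0.8, -0.5, -0.5]
gripper_width: 0.0851
```

Run:
```python
from h import *
from rig import robot
s=robot.state();print(s["t"],s["ee_pos"],s["joint_positions"])
R=toolR(-11.4,100);a=R[:,0];g=np.array([.4545,-.2575,.102])
go(s,g+.019*a,R)
```

```text
4.2 [ 0.46295005 -0.25578172  0.14694384] [-11.41734768  25.04918123  42.7715006  107.13495781 -15.16772534
  64.54382971 116.64353246]
slide total [-0.117 -0.011 -0.637] turn total [-0.0016  0.0009 -0.0028] deg 0.31
```

Call:
arm_command(
  plan=[
    {"fingers": 0, "slide": [-0.02, -0.01, -0.1], "turn": [0, 0, -0.003]},
    {"fingers": 0, "slide": [-0.02, -0.01, -0.1], "turn": [0, 0, 0]},
    {"fingers": 0, "slide": [-0.02, -0.01, -0.1], "turn": [0, 0, 0]},
    {"fingers": 0, "slide": [-0.02, 0, -0.1], "turn": [0, 0, 0]},
    {"fingers": 0, "slide": [-0.02, 0, -0.1], "turn": [0, 0, 0]},
    {"fingers": 0, "slide": [-0.015, 0, -0.1], "turn": [0, 0, 0]},
    {"fingers": 0, "slide": [0, 0, -0.03], "turn": [0, 0, 0]},
    {"fingers": 0, "slide": [0, 0, 0], "turn": [0, 0, 0]},
    {"fingers": 0, "slide": [0, 0, 0], "turn": [0, 0, 0]},
    {"fingers": 0, "slide": [0, 0, 0], "turn": [0, 0, 0]},
  ],
)

```text
t: 5.2
ee_pos: [0.4515, -0.2588, 0.0838]
ee_rot: [[-0.169, 0.198, 0.966], [0.037, 0.98, -0.194], [-0.985, 0.003, -0.173]]
force: [0.2, -0.3, 0.7]
gripper_width: 0.0853
```

Run:
```python
from h import *
from rig import robot
s=robot.state();print(s["t"],s["ee_pos"],s["force"])
R=toolR(-11.4,100);a=R[:,0];g=np.array([.455,-.258,.1015])
go(s,g+.019*a,R)
c=robot.camera("wrist");cv2.imwrite("pics/w2.png",c["frame"][:,:,::-1])
```

```text
5.2 [ 0.4514517  -0.25882622  0.08377348] [ 0.19253668 -0.29167908  0.68113824]
slide total [ 0.003  0.015 -0.01 ] turn total [-0.0016  0.0007  0.0001] deg 0.16
```

View pics/w2.png

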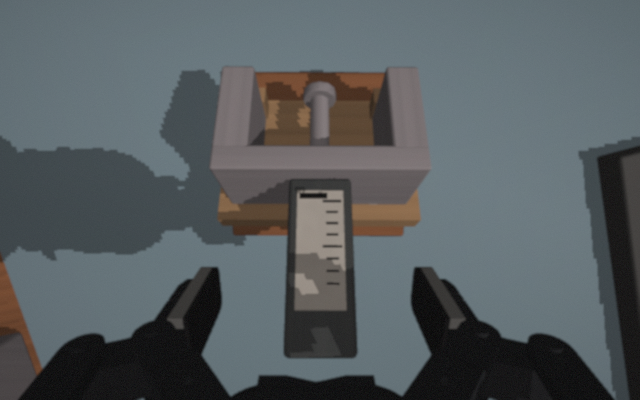

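The column (px 290–352) lies midway between the open fingers (215 and 420). I'll close on it now.

Call:
arm_command(
  plan=[
    {"fingers": 1, "slide": [0, 0, 0], "turn": [0, 0, 0]},
    {"fingers": 1, "slide": [0, 0, 0], "turn": [0, 0, 0]},
    {"fingers": 1, "slide": [0, 0, 0], "turn": [0, 0, 0]},
    {"fingers": 1, "slide": [0, 0, 0], "turn": [0, 0, 0]},
    {"fingers": 1, "slide": [0, 0, 0], "turn": [0, 0, 0]},
    {"fingers": 1, "slide": [0, 0, 0], "turn": [0, 0, 0]},
    {"fingers": 1, "slide": [0, 0, 0], "turn": [0, 0, 0]},
    {"fingers": 1, "slide": [0, 0, 0], "turn": [0, 0, 0]},
    {"fingers": 1, "slide": [0, 0, 0], "turn": [0, 0, 0]},
    {"fingers": 1, "slide": [0, 0, 0], "turn": [0, 0, 0]},
  ],
  force=90,
)

```text
t: 6.25
ee_pos: [0.4511, -0.2581, 0.0835]
ee_rot: [[-0.17, 0.198, 0.965], [0.038, 0.98, -0.194], [-0.985, 0.004, -0.174]]
force: [-0.4, 4.0, 5.1]
gripper_width: 0.0266
```

Call:
arm_command(
  plan=[
    {"fingers": 1, "slide": [-0.04, 0.008, 0.07], "turn": [0, 0, 0]},
    {"fingers": 1, "slide": [-0.04, 0.008, 0.07], "turn": [0, 0, 0]},
    {"fingers": 1, "slide": [-0.04, 0.008, 0.07], "turn": [0, 0, 0]},
    {"fingers": 1, "slide": [-0.04, 0.008, 0.07], "turn": [0, 0, 0]},
    {"fingers": 1, "slide": [-0.04, 0.008, 0.07], "turn": [0, 0, 0]},
    {"fingers": 1, "slide": [-0.04, 0.008, 0.07], "turn": [0, 0, 0]},
    {"fingers": 1, "slide": [-0.04, 0.008, 0.07], "turn": [0, 0, 0]},
    {"fingers": 1, "slide": [-0.04, 0.008, 0.07], "turn": [0, 0, 0]},
    {"fingers": 1, "slide": [0, 0, 0.2], "turn": [0, 0, 0]},
    {"fingers": 1, "slide": [0, 0, 0.2], "turn": [0, 0, 0]},
  ],
)

```text
t: 7.25
ee_pos: [0.4178, -0.2519, 0.1797]
ee_rot: [[-0.172, 0.198, 0.965], [0.038, 0.98, -0.195], [-0.984, 0.003, -0.176]]
force: [1.4, -0.2, -4.9]
gripper_width: 0.0275
```

Run:
```python
from h import *
from rig import robot
s=robot.state();print(s["t"],s["ee_pos"],s["force"],s["gripper_width"])
c=robot.camera("wrist");cv2.imwrite("pics/w3.png",c["frame"][:,:,::-1]);np.savez("w3.npz",**c)
W=cloud(c)
T=np.array(s["ee_rot"]);p=np.array(s["ee_pos"]);g=p-.019*T[:,0]
# nominal gauge R in hand: gauge x/z from tool: rotate by 40deg
R0=Ro.from_rotvec(T[:,1]*np.radians(-40)).as_matrix()@np.c_[T[:,0],T[:,1],T[:,2]]
print(R0.round(3).tolist())
q=(W-g)@R0+[0,0,.105]
m=(sdf(q.reshape(-1,3)).reshape(q.shape[:2])<.015)
gg,R,e=fitg(W[m],R0,g);print(m.sum(),"grip in tool",((gg-p)@T).round(4),"R in tool",(T.T@R).round(3).tolist(),e)
print("pitch offset about tool y",np.degrees(Ro.from_matrix(T.T@R).as_rotvec()))
```

```text
7.25 [ 0.41780034 -0.25193734  0.17971753] [ 1.36768463 -0.20886013 -4.90484554] 0.027543155921193115
[[0.489, 0.198, 0.85], [-0.096, 0.98, -0.173], [-0.867, 0.003, 0.498]]
33386 grip in tool [-0.0178 -0.0002  0.0012] R in tool [[0.758, -0.0, -0.652], [-0.005, 1.0, -0.006], [0.652, 0.008, 0.758]] 0.000426433962911703
pitch offset about tool y [  0.42219979 -40.71651139  -0.12792544]
```

View pics/w3.png

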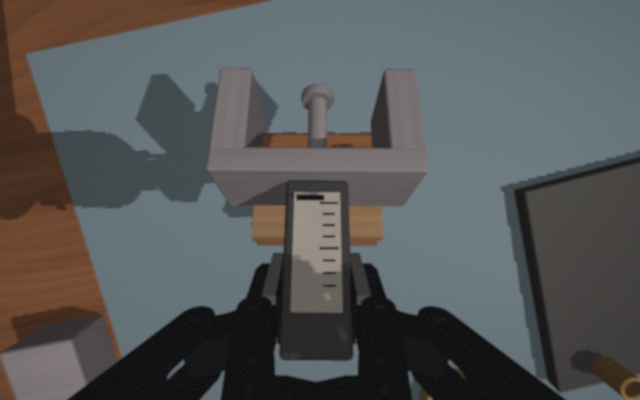

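Lifted cleanly, with a weight reading of 4.9 N and the gauge held at −40.7° about tool y. The pointer is at px (310,197), near the bottom of the scale.

```bash
cat >> h.py <<'E'
def tcp_for(grip,yaw,down=40.6,off=(-.0178,-.0002,.0012)):
    T=toolR(yaw,down); return np.array(grip)-T@np.array(off),T
E
python3 - <<'E'
from h import *
from rig import robot
s=robot.state()
p,T=tcp_for([.5243,.0111,.235],5);go(s,p,T)
E
```

```text
slide total [1.17  2.658 0.393] turn total [-0.0387 -0.6586  0.1655] deg 61.21
```

Call:
arm_command(
  plan=[
    {"fingers": 1, "slide": [0.05, 0.13, 0.06], "turn": [-0.0019, -0.033, 0.0083]},
    {"fingers": 1, "slide": [0.05, 0.13, 0.06], "turn": [-0.0019, -0.033, 0.0083]},
    {"fingers": 1, "slide": [0.05, 0.13, 0.06], "turn": [-0.0019, -0.033, 0.0083]},
    {"fingers": 1, "slide": [0.05, 0.13, 0.06], "turn": [-0.0019, -0.033, 0.0083]},
    {"fingers": 1, "slide": [0.05, 0.13, 0.06], "turn": [-0.0019, -0.033, 0.0083]},
    {"fingers": 1, "slide": [0.05, 0.13, 0.06], "turn": [-0.0019, -0.033, 0.0083]},
    {"fingers": 1, "slide": [0.05, 0.13, 0.06], "turn": [-0.0019, -0.033, 0.0083]},
    {"fingers": 1, "slide": [0.05, 0.13, 0.06], "turn": [-0.0019, -0.033, 0.0083]},
    {"fingers": 1, "slide": [0.05, 0.13, 0.06], "turn": [-0.0019, -0.033, 0.0083]},
    {"fingers": 1, "slide": [0.05, 0.13, 0.06], "turn": [-0.0019, -0.033, 0.0083]},
  ],
)

```text
t: 8.3
ee_pos: [0.4668, -0.122, 0.2381]
ee_rot: [[0.335, 0.054, 0.941], [0.019, 0.998, -0.065], [-0.942, 0.04, 0.334]]
force: [-0.8, 0.1, -5.6]
gripper_width: 0.0267
```

Run:
```python
from h import *
from rig import robot
s=robot.state();print(s["joint_positions"])
p,T=tcp_for([.5243,.0111,.235],5);go(s,p,T)
```

```text
[-26.13008267 -12.35230705  36.12149271 127.91773717   3.84231986
  43.02566317  94.69109373]
slide total [ 0.701  1.344 -0.156] turn total [-0.0194 -0.3328  0.0816] deg 30.89
```

Call:
arm_command(
  plan=[
    {"fingers": 1, "slide": [0.08, 0.14, 0], "turn": [-0.0019, -0.033, 0.0083]},
    {"fingers": 1, "slide": [0.07, 0.14, 0], "turn": [-0.0019, -0.033, 0.0083]},
    {"fingers": 1, "slide": [0.07, 0.14, 0], "turn": [-0.0019, -0.033, 0.0083]},
    {"fingers": 1, "slide": [0.07, 0.14, 0], "turn": [-0.0019, -0.033, 0.0083]},
    {"fingers": 1, "slide": [0.07, 0.13, 0], "turn": [-0.0019, -0.033, 0.0083]},
    {"fingers": 1, "slide": [0.07, 0.13, 0], "turn": [-0.0019, -0.033, 0.0083]},
    {"fingers": 1, "slide": [0.07, 0.13, 0], "turn": [-0.0019, -0.033, 0.0083]},
    {"fingers": 1, "slide": [0.07, 0.13, 0], "turn": [-0.0019, -0.033, 0.0083]},
    {"fingers": 1, "slide": [0.07, 0.13, 0], "turn": [-0.0019, -0.033, 0.0083]},
    {"fingers": 1, "slide": [0.06, 0.13, 0], "turn": [-0.0019, -0.033, 0.0083]},
  ],
)

```text
t: 9.3
ee_pos: [0.5307, -0.0012, 0.2352]
ee_rot: [[0.722, -0.072, 0.688], [0.051, 0.997, 0.052], [-0.69, -0.002, 0.724]]
force: [0.2, -0.8, -5.7]
gripper_width: 0.0272
```

```bash
cat > look.py <<'E'
import sys
from h import *
from rig import robot
n=sys.argv[1]
s=robot.state();print(round(s["t"],2),s["ee_pos"].round(4),s["force"].round(1),np.round(s["joint_positions"],1),s["gripper_width"])
T=np.array(s["ee_rot"]);p=np.array(s["ee_pos"]);g=p+T@[-.0178,-.0002,.0012]
R0=T@Ro.from_rotvec([0,np.radians(-40.7),0]).as_matrix()
G=[]
for cam in sys.argv[2:]:
    c=robot.camera(cam);cv2.imwrite(f"pics/{n}_{cam}.png",c["frame"][:,:,::-1]);np.savez(f"{n}_{cam}.npz",**c)
    W=cloud(c);q=(W-g)@R0+[0,0,.105]
    m=(sdf(q.reshape(-1,3)).reshape(q.shape[:2])<.015)
    m&=W[...,2]>.03
    gg,R,e=fitg(W[m],R0,g)
    print(cam,m.sum(),"grip",gg.round(4),"in tool",((gg-p)@T).round(4),"zaxis",R[:,2].round(3),"yaw",np.degrees(np.arctan2(R[1,0],R[0,0])).round(2),"bottom",(gg-.105*R[:,2]).round(4),round(e,5))
E
python3 look.py l1 wrist side top
python3 - <<'E'
from h import *
from rig import robot
s=robot.state()
p,T=tcp_for([.5243,.0111,.135],5);go(s,p,T)
E
```

```text
9.3 [ 0.5307 -0.0012  0.2352] [ 0.2 -0.8 -5.7] [-15.4 -12.   10.  141.3  32.1   4.8  58.6] 0.027215102950335777
wrist 33185 grip [ 0.5175 -0.0022  0.248 ] in tool [-0.0184 -0.0001  0.0002] zaxis [0.056 0.001 0.998] yaw 3.91 bottom [ 0.5116 -0.0023  0.1432] 0.00041
side 537 grip [ 0.5168 -0.0045  0.2507] in tool [-0.0208 -0.0023  0.0015] zaxis [ 0.042 -0.02   0.999] yaw 3.19 bottom [ 0.5124 -0.0024  0.1458] 0.00108
top 459 grip [ 0.5178 -0.003   0.2503] in tool [-0.0198 -0.0009  0.002 ] zaxis [ 0.058 -0.001  0.998] yaw 4.28 bottom [ 0.5117 -0.0029  0.1455] 0.00145
slide total [ 0.05   0.147 -1.145] turn total [ 0.0038 -0.0319  0.0099] deg 3.02
```

View pics/l1_side.png

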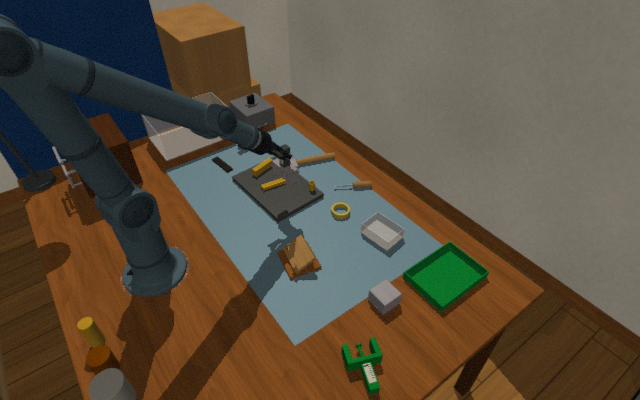

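View pics/l1_wrist.png

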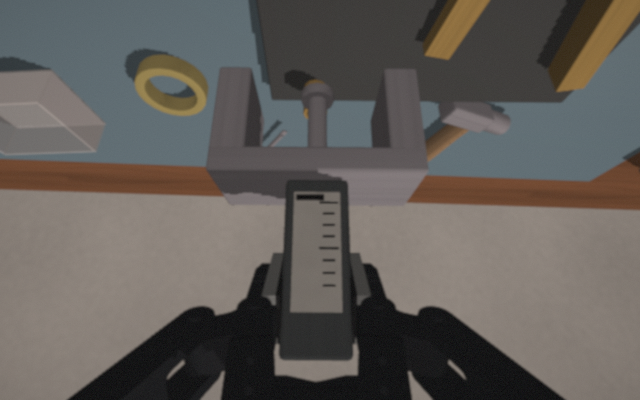

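The gauge hangs upright but tilted about 3° forward. Joints 4 and 6 (141.3°, 4.8°) are close to their limits. I'll identify the kinematics from the poses so far, to choose a reachable placing pose before going lower.

```bash
cat > kin.py <<'E'
from h import *
import itertools
D=[([-79.172,21.996,2.513,91.649,-1.028,66.533,-2.858],[.184,.623,.230],[[-0.001,0.283,0.959],[-0.003,0.959,-0.283],[-1,-.003,0]]),
([-34.47508517,-4.59362201,33.57462474,117.66355695,2.84933895,66.18875556,70.80338231],[.44309257,-.04313035,.26132461],[[0,.293,.956],[-.001,.956,-.293],[-1,-.001,0]]),
([-13.81540382,20.12856274,44.92831822,102.97287041,-11.22594981,72.54071396,113.79461666],[.46799484,-.25593661,.22102874],[[-0.172,0.191,0.966],[0.033,0.982,-0.188],[-0.985,0,-0.175]]),
([-11.41734768,25.04918123,42.7715006,107.13495781,-15.16772534,64.54382971,116.64353246],[.46295005,-.25578172,.14694384],[[-0.169,0.193,0.966],[0.036,0.981,-0.19],[-0.985,0.003,-0.173]]),
([-26.13008267,-12.35230705,36.12149271,127.91773717,3.84231986,43.02566317,94.69109373],[.4668,-.122,.2381],[[0.335,0.054,0.941],[0.019,0.998,-0.065],[-0.942,0.04,0.334]]),
]
from rig import robot
s=robot.state();D.append((list(s["joint_positions"]),list(s["ee_pos"]),s["ee_rot"]))
def chain(q,sg):
    out=[];R=np.eye(3)
    for i,a in enumerate(q):
        ax=np.array([0,0,1.]) if i%2==0 else np.array([0,1.,0])
        R=R@Ro.from_rotvec(ax*np.radians(a)*sg[i]).as_matrix();out.append(R)
    return out
best=[]
for sg in itertools.product([1,-1],repeat=7):
    M=sum(chain(q,sg)[-1].T@np.array(T) for q,p,T in D)
    # also base rot unknown about z: handle by identity assumption
    U,S,V=np.linalg.svd(M);X=U@np.diag([1,1,np.linalg.det(U@V)])@V
    e=max(np.degrees(Ro.from_matrix((chain(q,sg)[-1]@X).T@np.array(T)).magnitude()) for q,p,T in D)
    best.append((e,sg,X))
best.sort(key=lambda b:b[0])
for e,sg,X in best[:3]: print(e,sg,X.round(3).tolist())
E
python3 kin.py
```

```text
0.0248488648823947 (-1, 1, -1, 1, -1, 1, -1) [[0.0, -1.0, -0.0], [0.0, 0.0, -1.0], [1.0, 0.0, 0.0]]
24.803028516622007 (1, 1, 1, 1, 1, 1, 1) [[0.045, 0.946, -0.322], [0.007, 0.322, 0.947], [0.999, -0.045, 0.008]]
32.167691706826325 (1, 1, 1, 1, -1, 1, 1) [[-0.051, 0.892, -0.449], [0.082, 0.452, 0.888], [0.995, 0.008, -0.097]]
```

```bash
cat > kin2.py <<'E'
from kin import *
sg=best[0][1];X=best[0][2].round()
names=[];
def cols(q):
    C=[np.eye(3)]+chain(q,sg); c=[]
    sel=[(0,2),(2,1),(2,2),(3,0),(4,0),(4,1),(4,2),(6,0),(6,1),(7,2)]
    return np.stack([C[i][:,k] for i,k in sel],1),sel
A=np.vstack([cols(q)[0] for q,p,T in D]);b=np.concatenate([p for q,p,T in D])
lam=1e-3
x=np.linalg.solve(A.T@A+lam**2*np.eye(A.shape[1]),A.T@b)
print(list(zip(cols(D[0][0])[1],x.round(4))),"res mm",abs(A@x-b).max()*1e3)
np.save("kin.npy",x)
E
python3 kin2.py
```

```text
0.0248488648823947 (-1, 1, -1, 1, -1, 1, -1) [[0.0, -1.0, -0.0], [0.0, 0.0, -1.0], [1.0, 0.0, 0.0]]
24.803028516622007 (1, 1, 1, 1, 1, 1, 1) [[0.045, 0.946, -0.322], [0.007, 0.322, 0.947], [0.999, -0.045, 0.008]]
32.167691706826325 (1, 1, 1, 1, -1, 1, 1) [[-0.051, 0.892, -0.449], [0.082, 0.452, 0.888], [0.995, 0.008, -0.097]]
[((0, 2), np.float64(0.3007)), ((2, 1), np.float64(-0.0212)), ((2, 2), np.float64(0.4925)), ((3, 0), np.float64(-0.0006)), ((4, 0), np.float64(0.0006)), ((4, 1), np.float64(-0.0194)), ((4, 2), np.float64(0.5075)), ((6, 0), np.float64(-0.0)), ((6, 1), np.float64(-0.0007)), ((7, 2), np.float64(0.3239))] res mm 0.2248799153208858
```

```bash
cat > ik.py <<'E'
from h import *
x=np.load("kin.npy");sg=(-1,1,-1,1,-1,1,-1)
X=np.array([[0,-1,0],[0,0,-1],[1,0,0.]])
SEL=[(0,2),(2,1),(2,2),(3,0),(4,0),(4,1),(4,2),(6,0),(6,1),(7,2)]
lo=np.array([-149.38,-23.57,-84.95,0,-89.99,3.08,-163.45]);hi=np.array([149.38,123.04,90,143.3,269.99,112.72,163.45])
def fk(q):
    R=np.eye(3);C=[R]
    for i,a in enumerate(q):
        t=np.radians(a)*sg[i];c,s=np.cos(t),np.sin(t)
        R=R@(np.array([[c,-s,0],[s,c,0],[0,0,1]]) if i%2==0 else np.array([[c,0,s],[0,1,0],[-s,0,c]]));C.append(R)
    return sum(v*C[i][:,k] for v,(i,k) in zip(x,SEL)),R@X
def ik(p,T,q0,m=1.0,reg=1e-4):
    q0=np.clip(q0,lo+m,hi-m)
    def res(q):
        pp,R=fk(q);return np.r_[(pp-p)*10,Ro.from_matrix(R@T.T).as_rotvec(),reg*(q-q0)]
    r=least_squares(res,q0,bounds=(lo+m-.01,hi-m+.01),x_scale=50)
    pp,R=fk(r.x);return r.x,np.linalg.norm(pp-p)*1e3,np.degrees(Ro.from_matrix(R@T.T).magnitude())
E
python3 - <<'E'
from ik import *
q0=[-15.4,-12,10,141.3,32.1,4.8,58.6]
for down in (40.6,50,60,75,90):
  for gx,gy in((.524,.011),(.555,.02),(.58,.02)):
   for z in(.2,.13):
    p,T=tcp_for([gx,gy,z],5,down);q,e,a=ik(p,T,q0);print(down,gx,z,q.round(1),round(e,2),round(a,2))
p,T=tcp_for([.543,.2275,.13],5,90);print(ik(p,T,[-45,10,10,110,0,60,50]))
E
```

```text
40.6 0.524 0.2 [ 45.6  -2.1 -49.7 142.3 188.9  10.4 -99.4] 0.1 0.13
40.6 0.524 0.13 [ 73.   40.1 -84.  142.3 127.   36.  -13.6] 1.45 2.07
40.6 0.555 0.2 [-20.   -0.3  12.9 141.3 170.5  10.5 -82. ] 0.02 0.09
40.6 0.555 0.13 [ 64.3  35.7 -75.9 139.9 134.4  34.7 -24.3] 0.0 0.02
40.6 0.58 0.2 [ 72.4  23.9 -84.  135.3 118.6  22.4 -15.5] 0.01 0.02
40.6 0.58 0.13 [ 60.   34.7 -71.6 136.9 134.8  32.9 -25.3] 0.0 0.02
50 0.524 0.2 [-23.8  -5.2  17.2 139.6  22.9   5.8  66.9] 0.0 0.01
50 0.524 0.13 [ 58.8  16.4 -66.6 138.9 117.5  14.3 -19.9] 0.01 0.03
50 0.555 0.2 [-18.7  -0.8  11.6 135.8  16.6   5.2  72. ] 0.0 0.02
50 0.555 0.13 [ 43.9  15.8 -52.9 135.5 117.5  13.  -22.2] 0.01 0.04
50 0.58 0.2 [ -7.3   2.6   0.7 132.4  11.8   5.2  76.9] 0.0 0.02
50 0.58 0.13 [ 38.2  17.2 -47.2 132.6 115.   12.5 -19.5] 0.01 0.04
60 0.524 0.2 [-20.9  -2.9  14.6 133.    3.8  19.9  85.7] 0.0 0.01
60 0.524 0.13 [ -0.4   6.2  -5.8 135.    7.6   8.9  81.8] 0.0 0.02
60 0.555 0.2 [-14.9   1.2   8.1 129.1   2.2  19.7  86.3] 0.0 0.01
60 0.555 0.13 [-1.000e-01  9.400e+00 -7.100e+00  1.312e+02  1.240e+01  9.700e+00
  7.650e
[... 415 characters left out ...]
58 0.2 [ -8.5   9.6   2.4 115.3  -0.2  40.1  89. ] 0.0 0.0
75 0.58 0.13 [ -2.8  15.6  -3.8 117.9   2.7  31.6  86.5] 0.0 0.01
90 0.524 0.2 [ -9.2  11.3   3.8 111.9  -0.9  56.9  90. ] 0.0 0.0
90 0.524 0.13 [ -5.3  16.7  -0.5 114.7   0.2  48.6  89.1] 0.0 0.0
90 0.555 0.2 [ -8.   14.6   1.8 107.7  -0.5  57.7  89.1] 0.0 0.0
90 0.555 0.13 [ -4.7  19.8  -1.9 110.4   0.9  49.8  87.9] 0.0 0.0
90 0.58 0.2 [ -6.7  17.2   0.7 104.3  -0.2  58.5  89.1] 0.0 0.0
90 0.58 0.13 [ -3.8  22.2  -2.7 107.    1.3  50.9  87.8] 0.0 0.0
(array([-33.63065164,  22.95860451,   8.20683465, 106.24723935,
        -4.10242829,  51.07710838,  71.51335128]), np.float64(0.0004350394291041092), np.float64(0.0015175496696309672))
```

Run:
```python
from ik import *
q0=np.array([-15.4,-12,10,141.3,32.1,4.8,58.6])
for sgn in (1,-1):
  q=q0.copy()
  for yaw in range(5,5+sgn*95,sgn*10):
    p,T=tcp_for([.535,.02,.2],yaw);q,e,a=ik(p,T,q,reg=1e-3)
    if yaw in (5,35,45,55,65,75,85,95,-25,-35,-45,-55,-65,-75,-85):
        p,T=tcp_for([.535,.02,.125],yaw);q2,e2,a2=ik(p,T,q,reg=1e-3)
        print(yaw,q.round(1),round(e,2),round(a,2),"|",q2.round(1),round(e2,2),round(a2,2))
```

```text
5 [-26.2  -4.2  17.8 139.9  71.2   4.1  17.3] 2.25 6.58 | [ 23.5  12.2 -33.8 142.3 152.7  22.3 -62.5] 1.16 3.03
35 [-77.5 -22.6  75.  141.5  72.8   4.1  53.9] 2.62 11.37 | [-91.  -22.6  89.  142.   87.7   6.2  40.9] 25.65 13.9
45 [-83.  -22.6  87.9 133.1 -23.6  21.2 162.5] 2.01 8.79 | [-88.4 -22.6  89.  141.   19.4   4.6 118.7] 31.08 16.14
55 [-84.9 -22.6  89.  130.7 -17.8  26.3 162.5] 4.57 13.18 | [-88.4 -22.6  89.  140.1   9.    7.1 136.6] 31.66 21.2
65 [-86.3 -22.6  89.  128.8 -12.   30.2 162.5] 7.36 18.35 | [-88.2 -22.6  89.  138.8   2.9  10.8 150.6] 33.4 25.78
75 [-88.1 -22.6  89.  127.   -6.4  34.1 162.5] 9.73 23.9 | [-88.2 -22.6  89.  137.5   1.   14.7 160.7] 35.6 30.12
85 [-90.3 -22.6  89.  125.3  -1.1  37.7 162.5] 11.72 29.69 | [-89.5 -22.6  89.  135.9   6.3  18.7 162.5] 35.71 35.18
95 [-92.7 -22.6  89.  123.8   4.1  41.1 162.5] 13.37 35.63 | [-91.4 -22.6  89.  134.6  12.6  22.3 162.5] 34.89 40.53
5 [-26.2  -4.2  17.8 139.9  71.2   4.1  17.3] 2.25 6.58 | [ 23.5  12.2 -33.8 142.3 152.7  22.3 -62.5] 1.16 3.03
-25 [-35.1   2.4   8.4 138.7  85.8  36.4 -34.5] 0.04 0.13 | [-33.4  13.9   6.9 139.9 101.8  36.1 -55.4] 0.12 0.33
-35 [-37.1   6.    7.  134.8  76.   44.5 -35.6] 0.03 0.08 | [-36.8  16.5   6.9 136.   87.3  41.8 -52.1] 0.08 0.21
-45 [-38.3   9.8   6.5 130.2  67.9  51.7 -37.4] 0.02 0.06 | [-38.5  19.4   6.8 131.5  75.4  47.4 -50.4] 0.05 0.13
-55 [-38.8  13.6   6.4 125.2  60.6  58.3 -39.4] 0.02 0.05 | [-39.1  22.5   6.9 126.4  65.5  53.1 -49.6] 0.03 0.09
-65 [-38.8  17.5   6.9 120.   54.   64.3 -41.5] 0.01 0.05 | [-38.9  25.6   7.1 121.2  57.1  58.6 -49.6] 0.02 0.06
-75 [-38.3  21.2   7.6 114.7  47.9  70.  -43.6] 0.01 0.05 | [-38.2  28.7   7.6 115.8  49.6  64.  -50.2] 0.02 0.04
-85 [-37.4  24.7   8.5 109.4  42.1  75.4 -45.9] 0.01 0.04 | [-37.1  31.7   8.3 110.4  42.8  69.3 -51.3] 0.02 0.03
```

Run:
```python
from ik import *
from rig import robot
s=robot.state();p0,R0=np.array(s["ee_pos"]),np.array(s["ee_rot"])
p,T=tcp_for([.527,.012,.2],-50);go(s,p,T)
go(s,*tcp_for([.527,.012,.235],-25))
q=np.array(s["joint_positions"])
for y in (-5,-15,-25,-35,-50):
    p,T=tcp_for([.527,.012,.235],y);q,e,a=ik(p,T,q,reg=1e-3);print(y,q.round(1),e,a)
```

```text
slide total [ 0.034  0.047 -0.495] turn total [-0.0117 -0.0312 -0.6011] deg 54.18
slide total [ 0.067  0.091 -0.145] turn total [-0.0046 -0.0321 -0.3234] deg 29.25
-5 [-17.3  -8.4   3.6 141.   82.   14.1  -4.2] 0.8184671344765474 2.483718319644582
-15 [-20.3  -6.1  -0.6 140.7  85.3  26.3 -20. ] 0.07966180553158012 0.2535655433697535
-25 [-22.8  -2.9  -3.4 138.   78.2  37.  -24.4] 0.025819855218247145 0.08074271790104048
-35 [-24.9   1.   -5.  134.2  71.6  46.4 -28.3] 0.021561872754734576 0.06912683888186683
-50 [-27.    7.1  -5.6 127.4  63.   58.6 -34. ] 0.026251391251442033 0.08562303751530417
```

Call:
arm_command(
  plan=[
    {"fingers": 1, "slide": [0.01, 0.01, 0], "turn": [0, 0, -0.02]},
    {"fingers": 1, "slide": [0.01, 0.01, 0], "turn": [0, 0, -0.02]},
    {"fingers": 1, "slide": [0.01, 0.01, 0], "turn": [0, 0, -0.02]},
    {"fingers": 1, "slide": [0.01, 0.01, 0], "turn": [0, 0, -0.02]},
    {"fingers": 1, "slide": [0.01, 0.01, 0], "turn": [0, 0, -0.03]},
    {"fingers": 1, "slide": [0, 0, 0], "turn": [0, 0, -0.03]},
    {"fingers": 1, "slide": [0, 0, 0], "turn": [0, 0, -0.03]},
    {"fingers": 1, "slide": [0, 0, 0], "turn": [0, 0, -0.03]},
    {"fingers": 1, "slide": [0, 0, 0], "turn": [0, 0, -0.04]},
    {"fingers": 1, "slide": [0, 0, 0], "turn": [0, 0, -0.04]},
  ],
)

```text
t: 10.45
ee_pos: [0.5385, 0.0038, 0.2395]
ee_rot: [[0.68, 0.362, 0.638], [-0.263, 0.932, -0.249], [-0.685, 0.001, 0.729]]
force: [0.5, 0.5, -5.4]
gripper_width: 0.0267
```

Run:
```python
from ik import *
from rig import robot
s=robot.state();print(np.round(s["joint_positions"],1))
p,T=tcp_for([.527,.012,.2],-50);go(s,p,T)
```

```text
[ 37.4  -7.4 -55.7 135.   64.5  25.3  -5.7]
slide total [-0.032 -0.014 -0.52 ] turn total [-0.0177 -0.0234 -0.3197] deg 28.9
```

Call:
arm_command(
  plan=[
    {"fingers": 1, "slide": [0, 0, -0.05], "turn": [-0.0018, -0.0023, -0.032]},
    {"fingers": 1, "slide": [0, 0, -0.05], "turn": [-0.0018, -0.0023, -0.032]},
    {"fingers": 1, "slide": [0, 0, -0.05], "turn": [-0.0018, -0.0023, -0.032]},
    {"fingers": 1, "slide": [0, 0, -0.05], "turn": [-0.0018, -0.0023, -0.032]},
    {"fingers": 1, "slide": [-0.01, 0, -0.05], "turn": [-0.0018, -0.0023, -0.032]},
    {"fingers": 1, "slide": [-0.01, 0, -0.05], "turn": [-0.0018, -0.0023, -0.032]},
    {"fingers": 1, "slide": [-0.01, -0.01, -0.05], "turn": [-0.0018, -0.0023, -0.032]},
    {"fingers": 1, "slide": [0, 0, -0.05], "turn": [-0.0018, -0.0023, -0.032]},
    {"fingers": 1, "slide": [0, 0, -0.05], "turn": [-0.0018, -0.0023, -0.032]},
    {"fingers": 1, "slide": [0, 0, -0.05], "turn": [-0.0018, -0.0023, -0.032]},
  ],
)

```text
t: 11.45
ee_pos: [0.5351, 0.0032, 0.1876]
ee_rot: [[0.482, 0.767, 0.424], [-0.581, 0.642, -0.5], [-0.655, -0.005, 0.755]]
force: [1.1, 0.4, -5.3]
gripper_width: 0.0267
```

```bash
python3 look.py l2 wrist top
python3 - <<'E'
from ik import *
from rig import robot
s=robot.state()
p,T=tcp_for([.527,.012,.132],-50);go(s,p,T)
print(ik(p,T,np.array(s["joint_positions"])))
E
```

```text
11.45 [0.5351 0.0032 0.1876] [ 1.1  0.4 -5.3] [ 22.4  20.9 -59.5 126.3  76.2  71.  -42.4] 0.026742841647436875
wrist 33172 grip [0.526  0.0136 0.2   ] in tool [-0.0185 -0.0004  0.0003] zaxis [ 0.006 -0.005  1.   ] yaw -50.33 bottom [0.5253 0.0142 0.095 ] 0.00041
top 579 grip [0.5242 0.016  0.2008] in tool [-0.0213 -0.0002 -0.001 ] zaxis [-0.019 -0.005  1.   ] yaw -50.4 bottom [0.5262 0.0165 0.0958] 0.00174
slide total [-0.004 -0.019 -0.677] turn total [-0.0017 -0.0051 -0.0015] deg 0.5
(array([ 16.83372867,  30.36713121, -54.30188879, 127.98761847,
        85.10215803,  73.41266353, -52.55953015]), np.float64(0.0004714282082589654), np.float64(0.0010811189066268871))
```

View pics/l2_top.png

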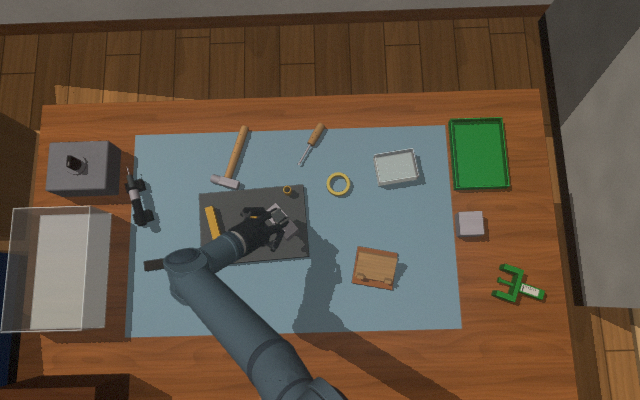

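Gauge upright within about 0.4° over the bare part (top view px (280,218)), with its underside at z≈0.095. Lowering now.

Call:
arm_command(
  plan=[
    {"fingers": 1, "slide": [0, 0, -0.08], "turn": [-0.0017, -0.004, 0]},
    {"fingers": 1, "slide": [0, 0, -0.08], "turn": [0, 0, 0]},
    {"fingers": 1, "slide": [0, 0, -0.08], "turn": [0, 0, 0]},
    {"fingers": 1, "slide": [0, 0, -0.08], "turn": [0, 0, 0]},
    {"fingers": 1, "slide": [0, 0, -0.08], "turn": [0, 0, 0]},
    {"fingers": 1, "slide": [0, 0, -0.08], "turn": [0, 0, 0]},
    {"fingers": 1, "slide": [0, 0, -0.08], "turn": [0, 0, 0]},
    {"fingers": 1, "slide": [0, 0, -0.05], "turn": [0, 0, 0]},
    {"fingers": 1, "slide": [0, 0, -0.02], "turn": [0, 0, 0]},
    {"fingers": 1, "slide": [0, 0, 0], "turn": [0, 0, 0]},
  ],
)

```text
t: 12.55
ee_pos: [0.5361, 0.0031, 0.1263]
ee_rot: [[0.493, 0.764, 0.416], [-0.583, 0.645, -0.493], [-0.645, 0.001, 0.764]]
force: [-0.5, 0.1, -5.6]
gripper_width: 0.0269
```

```bash
python3 look.py l3 wrist
```

```text
12.55 [0.5361 0.0031 0.1263] [-0.5  0.1 -5.6] [ 17.2  29.7 -55.  127.9  84.8  73.7 -52. ] 0.026914012397412698
wrist 33181 grip [0.5267 0.0136 0.1385] in tool [-0.0186 -0.0004  0.0003] zaxis [-0.007  0.001  1.   ] yaw -50.07 bottom [0.5274 0.0135 0.0335] 0.00041
```

View pics/l3_wrist.png

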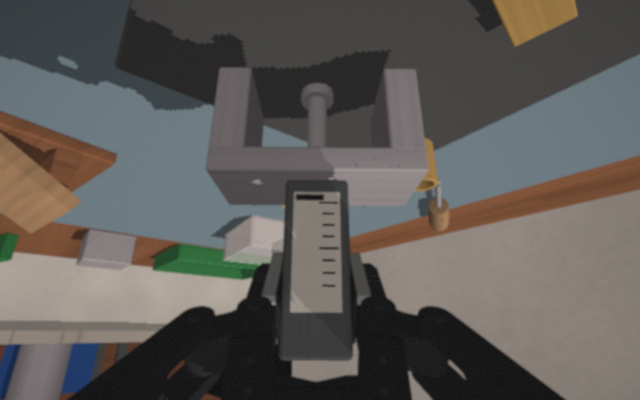

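Call:
arm_command(
  plan=[
    {"fingers": 1, "slide": [0, 0, -0.02], "turn": [0.0004, 0.002, 0]},
    {"fingers": 1, "slide": [0, 0, -0.02], "turn": [0, 0.002, 0]},
    {"fingers": 1, "slide": [0, 0, -0.015], "turn": [0, 0, 0]},
    {"fingers": 1, "slide": [0, 0, -0.015], "turn": [0, 0, 0]},
    {"fingers": 1, "slide": [0, 0, -0.01], "turn": [0, 0, 0]},
    {"fingers": 1, "slide": [0, 0, -0.01], "turn": [0, 0, 0]},
    {"fingers": 1, "slide": [0, 0, -0.01], "turn": [0, 0, 0]},
    {"fingers": 1, "slide": [0, 0, -0.01], "turn": [0, 0, 0]},
    {"fingers": 1, "slide": [0, 0, 0], "turn": [0, 0, 0]},
    {"fingers": 1, "slide": [0, 0, 0], "turn": [0, 0, 0]},
  ],
)

```text
t: 13.6
ee_pos: [0.5362, 0.0031, 0.1157]
ee_rot: [[0.49, 0.764, 0.42], [-0.583, 0.645, -0.494], [-0.648, -0.003, 0.761]]
force: [0.4, 0.4, -5.3]
gripper_width: 0.0268
```

```bash
python3 look.py l4 wrist
```

```text
13.6 [0.5362 0.0031 0.1157] [ 0.4  0.4 -5.3] [ 16.6  31.2 -54.2 127.9  85.8  73.9 -52.9] 0.026774928935030105
wrist 32266 grip [0.5269 0.0135 0.128 ] in tool [-0.0186 -0.0004  0.0003] zaxis [-0.002  0.001  1.   ] yaw -50.05 bottom [0.527  0.0134 0.023 ] 0.00042
```

Call:
arm_command(
  plan=[
    {"fingers": 1, "slide": [0, 0, -0.005], "turn": [0, 0, 0]},
    {"fingers": 1, "slide": [0, 0, -0.005], "turn": [0, 0, 0]},
    {"fingers": 1, "slide": [0, 0, -0.005], "turn": [0, 0, 0]},
    {"fingers": 1, "slide": [0, 0, -0.005], "turn": [0, 0, 0]},
    {"fingers": 1, "slide": [0, 0, -0.005], "turn": [0, 0, 0]},
    {"fingers": 1, "slide": [0, 0, -0.005], "turn": [0, 0, 0]},
    {"fingers": 1, "slide": [0, 0, 0], "turn": [0, 0, 0]},
    {"fingers": 1, "slide": [0, 0, 0], "turn": [0, 0, 0]},
    {"fingers": 1, "slide": [0, 0, 0], "turn": [0, 0, 0]},
    {"fingers": 1, "slide": [0, 0, 0], "turn": [0, 0, 0]},
  ],
)

```text
t: 14.65
ee_pos: [0.5362, 0.0031, 0.1128]
ee_rot: [[0.49, 0.764, 0.42], [-0.583, 0.645, -0.494], [-0.648, -0.003, 0.761]]
force: [-0.9, 0.4, -4.8]
gripper_width: 0.0271
```

Call:
arm_command(
  plan=[
    {"fingers": 1, "slide": [0, 0, -0.005], "turn": [0, 0, 0]},
    {"fingers": 1, "slide": [0, 0, -0.005], "turn": [0, 0, 0]},
    {"fingers": 1, "slide": [0, 0, -0.005], "turn": [0, 0, 0]},
    {"fingers": 1, "slide": [0, 0, -0.005], "turn": [0, 0, 0]},
    {"fingers": 1, "slide": [0, 0, 0], "turn": [0, 0, 0]},
    {"fingers": 1, "slide": [0, 0, 0], "turn": [0, 0, 0]},
    {"fingers": 1, "slide": [0, 0, 0], "turn": [0, 0, 0]},
    {"fingers": 1, "slide": [0, 0, 0], "turn": [0, 0, 0]},
    {"fingers": 1, "slide": [0, 0, 0], "turn": [0, 0, 0]},
    {"fingers": 1, "slide": [0, 0, 0], "turn": [0, 0, 0]},
  ],
)

```text
t: 15.65
ee_pos: [0.5365, 0.0031, 0.1118]
ee_rot: [[0.491, 0.764, 0.419], [-0.584, 0.645, -0.493], [-0.647, -0.003, 0.763]]
force: [-4.7, 1.7, 6.0]
gripper_width: 0.0268
```

```bash
python3 look.py l5 wrist; python3 -c "
import cv2;f=cv2.imread('pics/l5_wrist.png')[50:370,190:450];cv2.imwrite('pics/l5c.png',cv2.resize(f,None,fx=1.8,fy=1.8))"
```

```text
15.65 [0.5365 0.0031 0.1118] [-4.7  1.7  6. ] [ 16.2  31.8 -53.8 127.9  86.4  74.2 -53.5] 0.02680219209195389
wrist 31661 grip [0.5271 0.0136 0.124 ] in tool [-0.0186 -0.0004  0.0003] zaxis [0.    0.002 1.   ] yaw -50.08 bottom [0.5271 0.0134 0.019 ] 0.00043
```

View pics/l5c.png

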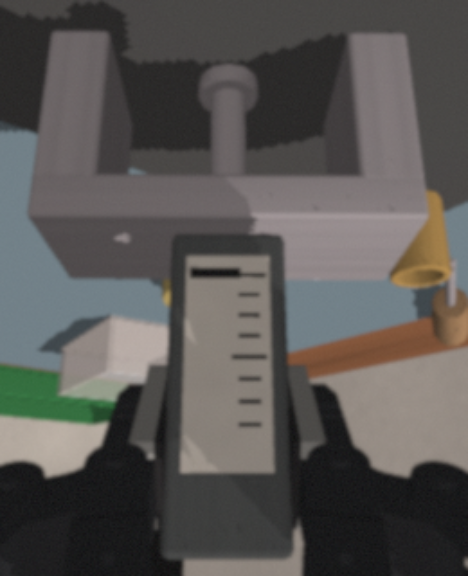

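Legs touch (force went from −5 to +6 N) and the pointer lines up with the lowest tick. Releasing.

Call:
arm_command(
  plan=[
    {"fingers": 0, "slide": [0, 0, 0], "turn": [0, 0, 0]},
    {"fingers": 0, "slide": [0, 0, 0], "turn": [0, 0, 0]},
    {"fingers": 0, "slide": [0, 0, 0], "turn": [0, 0, 0]},
    {"fingers": 0, "slide": [0, 0, 0], "turn": [0, 0, 0]},
    {"fingers": 0, "slide": [0, 0, 0], "turn": [0, 0, 0]},
    {"fingers": 0, "slide": [-0.05, 0.06, 0.07], "turn": [0, 0, 0]},
    {"fingers": 0, "slide": [-0.1, 0.12, 0.13], "turn": [0, 0, 0]},
    {"fingers": 0, "slide": [-0.1, 0.12, 0.13], "turn": [0, 0, 0]},
    {"fingers": 0, "slide": [-0.1, 0.12, 0.13], "turn": [0, 0, 0]},
    {"fingers": 0, "slide": [-0.1, 0.12, 0.13], "turn": [0, 0, 0]},
  ],
)

```text
t: 16.7
ee_pos: [0.4904, 0.0582, 0.1706]
ee_rot: [[0.49, 0.763, 0.421], [-0.582, 0.646, -0.493], [-0.648, -0.003, 0.761]]
force: [0.5, 0.6, 0.6]
gripper_width: 0.0853
```

```bash
cat > look2.py <<'E'
import sys
from h import *
from rig import robot
n=sys.argv[1]; g=np.array(eval(sys.argv[2])); yaw=float(sys.argv[3])
s=robot.state();print(round(s["t"],2),s["ee_pos"].round(4),s["force"].round(1),np.round(s["joint_positions"],1),s["gripper_width"])
R0=Ro.from_euler('z',yaw,degrees=True).as_matrix()
for cam in sys.argv[4:]:
    c=robot.camera(cam);cv2.imwrite(f"pics/{n}_{cam}.png",c["frame"][:,:,::-1]);np.savez(f"{n}_{cam}.npz",**c)
    W=cloud(c);q=(W-g)@R0+[0,0,.105]
    m=(sdf(q.reshape(-1,3)).reshape(q.shape[:2])<.012)&(W[...,2]>.028)
    if m.sum()<100: print(cam,"few");continue
    gg,R,e=fitg(W[m],R0,g)
    print(cam,m.sum(),"grip",gg.round(4),"zaxis",R[:,2].round(3),"yaw",np.degrees(np.arctan2(R[1,0],R[0,0])).round(2),"bottom",(gg-.105*R[:,2]).round(4),round(e,5))
E
python3 look2.py l6 "[.527,.0135,.125]" -50 wrist
```

```text
16.7 [0.4904 0.0582 0.1706] [0.5 0.6 0.6] [ 14.4  24.  -62.  128.1  74.2  77.9 -50.8] 0.08534572379768371
wrist 11379 grip [0.5268 0.0138 0.124 ] zaxis [-0.001  0.004  1.   ] yaw -50.05 bottom [0.5269 0.0134 0.019 ] 0.00035
```

View pics/l6_wrist.png

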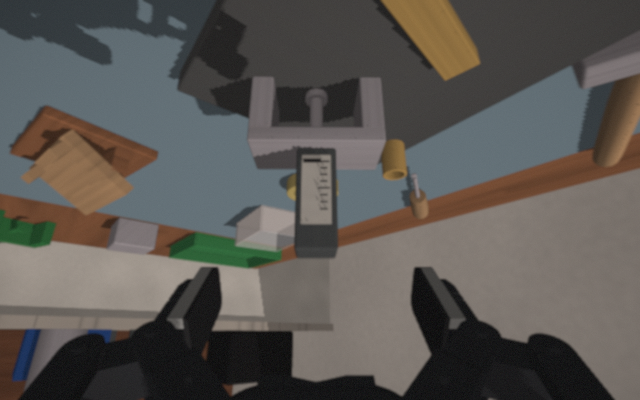

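The gauge stands free, upright at (0.527, 0.0135). The next pose regrasps it more steeply, at 72° down.

Run:
```python
from ik import *
from rig import robot
s=robot.state();q=np.array(s["joint_positions"])
g=[.527,.0137,.125]
p,T=tcp_for(g,-50,72,(-.019,0,0));print(T[:,0])
go(s,p-.09*T[:,0],T)
for z in(.25,.13):
  for xy in ((.543,.2275),):
    for yaw in (5,12):
        pp,TT=tcp_for([*xy,z],yaw,72,(-.019,0,0));r=ik(pp,TT,[-30,20,5,120,0,40,70]);print(z,yaw,r[0].round(1),r[1:])
```

```text
[ 0.1986323  -0.23672075 -0.95105652]
slide total [ 0.224 -0.311  0.2  ] turn total [ 0.2677  0.2274 -0.0056] deg 31.61
0.25 5 [-34.7   6.5   4.2 113.   10.3  44.7  58.1] (np.float64(0.0003243187744557686), np.float64(0.0014196530594917395))
0.25 12 [-33.    6.2   3.6 113.4   7.1  43.5  68.2] (np.float64(0.00020754179145012999), np.float64(0.0005834337011394725))
0.13 5 [-38.8  15.9   9.  118.7  10.5  29.7  56.1] (np.float64(0.0004316092814460728), np.float64(0.0023756438873680954))
0.13 12 [-35.   15.6   6.1 119.    7.7  28.5  66.4] (np.float64(0.00022329142723519422), np.float64(0.0012361960516408764))
```

Call:
arm_command(
  plan=[
    {"fingers": 0, "slide": [0, 0, 0.1], "turn": [0.027, 0.023, -0.0006]},
    {"fingers": 0, "slide": [0, 0, 0.1], "turn": [0.027, 0.023, -0.0006]},
    {"fingers": 0, "slide": [0.028, -0.039, 0], "turn": [0.027, 0.023, -0.0006]},
    {"fingers": 0, "slide": [0.028, -0.039, 0], "turn": [0.027, 0.023, -0.0006]},
    {"fingers": 0, "slide": [0.028, -0.039, 0], "turn": [0.027, 0.023, -0.0006]},
    {"fingers": 0, "slide": [0.028, -0.039, 0], "turn": [0.027, 0.023, -0.0006]},
    {"fingers": 0, "slide": [0.028, -0.039, 0], "turn": [0.027, 0.023, -0.0006]},
    {"fingers": 0, "slide": [0.028, -0.039, 0], "turn": [0.027, 0.023, -0.0006]},
    {"fingers": 0, "slide": [0.028, -0.039, 0], "turn": [0.027, 0.023, -0.0006]},
    {"fingers": 0, "slide": [0.028, -0.039, 0], "turn": [0.027, 0.02, -0.0002]},
  ],
)

```text
t: 17.75
ee_pos: [0.5136, 0.0256, 0.1899]
ee_rot: [[0.193, 0.768, 0.611], [-0.237, 0.641, -0.73], [-0.952, -0.004, 0.305]]
force: [-0.3, 0.1, -0.1]
gripper_width: 0.0854
```

```bash
python3 look2.py l7 "[.527,.0135,.125]" -50 wrist side
python3 - <<'E'
from ik import *
from rig import robot
s=robot.state()
p,T=tcp_for([.527,.0137,.125],-50,72,(-.019,0,0))
go(s,p,T)
E
```

```text
17.75 [0.5136 0.0256 0.1899] [-0.3  0.1 -0.1] [ 48.5  19.2 -73.8 117.2  42.2  59.7  -6.6] 0.08536230434933076
wrist 9883 grip [0.5268 0.0137 0.124 ] zaxis [-0.     0.004  1.   ] yaw -50.08 bottom [0.5268 0.0133 0.019 ] 0.00037
side 443 grip [0.5272 0.0138 0.1254] zaxis [-0.001 -0.003  1.   ] yaw -49.4 bottom [0.5273 0.0142 0.0204] 0.00114
slide total [ 0.16  -0.141 -0.83 ] turn total [-0.0001 -0.0027  0.0053] deg 0.53
```

View pics/l7_wrist.png

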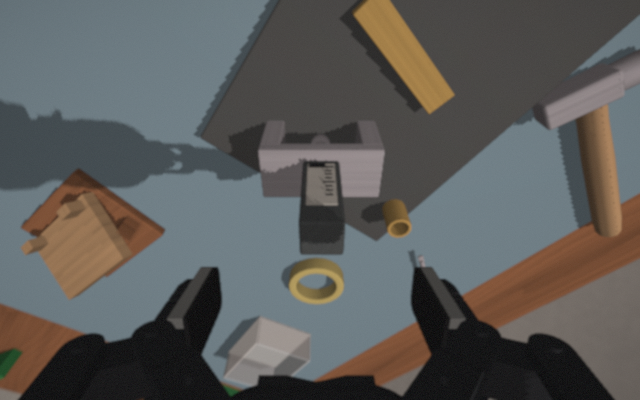

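The gauge stands at px (322,190), centred between the open fingers. All fits agree with the plate height. Approaching.

Call:
arm_command(
  plan=[
    {"fingers": 0, "slide": [0.02, -0.018, -0.1], "turn": [0, -0.002, 0.003]},
    {"fingers": 0, "slide": [0.02, -0.018, -0.1], "turn": [0, -0.001, 0.002]},
    {"fingers": 0, "slide": [0.02, -0.018, -0.1], "turn": [0, 0, 0]},
    {"fingers": 0, "slide": [0.02, -0.018, -0.1], "turn": [0, 0, 0]},
    {"fingers": 0, "slide": [0.02, -0.018, -0.1], "turn": [0, 0, 0]},
    {"fingers": 0, "slide": [0.02, -0.018, -0.1], "turn": [0, 0, 0]},
    {"fingers": 0, "slide": [0.02, -0.016, -0.1], "turn": [0, 0, 0]},
    {"fingers": 0, "slide": [0.02, -0.016, -0.1], "turn": [0, 0, 0]},
    {"fingers": 0, "slide": [0, 0, -0.03], "turn": [0, 0, 0]},
    {"fingers": 0, "slide": [0, 0, 0], "turn": [0, 0, 0]},
  ],
)

```text
t: 18.85
ee_pos: [0.5292, 0.0119, 0.106]
ee_rot: [[0.199, 0.763, 0.615], [-0.236, 0.647, -0.726], [-0.951, -0.001, 0.308]]
force: [0.4, 0.2, -0.0]
gripper_width: 0.0856
```

Run:
```python
from ik import *
from rig import robot
s=robot.state();print(np.round(s["joint_positions"],1))
p,T=tcp_for([.527,.0137,.125],-50,72,(-.019,0,0))
go(s,p,T); print("in tool axes mm",((p-s["ee_pos"])@np.array(s["ee_rot"])*1e3).round(1))
```

```text
[ 39.8  28.  -63.8 119.6  54.5  54.8 -15.4]
slide total [ 0.016 -0.027  0.009] turn total [-0.     -0.0008 -0.0032] deg 0.29
in tool axes mm [ 0.1 -0.6  3.2]
```

Call:
arm_command(
  plan=[
    {"fingers": 0, "slide": [0.01, -0.02, 0], "turn": [0, 0, 0]},
    {"fingers": 0, "slide": [0.01, -0.01, 0], "turn": [0, 0, 0]},
    {"fingers": 1, "slide": [0, 0, 0], "turn": [0, 0, 0]},
    {"fingers": 1, "slide": [0, 0, 0], "turn": [0, 0, 0]},
    {"fingers": 1, "slide": [0, 0, 0], "turn": [0, 0, 0]},
    {"fingers": 1, "slide": [0, 0, 0], "turn": [0, 0, 0]},
    {"fingers": 1, "slide": [0, 0, 0], "turn": [0, 0, 0]},
    {"fingers": 1, "slide": [0, 0, 0], "turn": [0, 0, 0]},
    {"fingers": 1, "slide": [0, 0, 0], "turn": [0, 0, 0]},
    {"fingers": 1, "slide": [0, 0, 0], "turn": [0, 0, 0]},
  ],
  force=90,
)

```text
t: 19.85
ee_pos: [0.5319, 0.0092, 0.107]
ee_rot: [[0.2, 0.763, 0.615], [-0.236, 0.647, -0.725], [-0.951, 0.0, 0.309]]
force: [0.3, 0.7, 1.5]
gripper_width: 0.0269
```

Call:
arm_command(
  plan=[
    {"fingers": 1, "slide": [0, 0, 0.03], "turn": [0, 0, 0]},
    {"fingers": 1, "slide": [0, 0, 0.06], "turn": [0, 0, 0]},
    {"fingers": 1, "slide": [0, 0, 0.12], "turn": [0, 0, 0]},
    {"fingers": 1, "slide": [0, 0, 0.15], "turn": [0, 0, 0]},
    {"fingers": 1, "slide": [0, 0, 0.15], "turn": [0, 0, 0]},
    {"fingers": 1, "slide": [0, 0, 0.15], "turn": [0, 0, 0]},
    {"fingers": 1, "slide": [0, 0, 0.15], "turn": [0, 0, 0]},
    {"fingers": 1, "slide": [0, 0, 0.15], "turn": [0, 0, 0]},
    {"fingers": 1, "slide": [0, 0, 0.05], "turn": [0, 0, 0]},
    {"fingers": 1, "slide": [0, 0, 0], "turn": [0, 0, 0]},
  ],
)

```text
t: 20.85
ee_pos: [0.5317, 0.0089, 0.2085]
ee_rot: [[0.201, 0.763, 0.614], [-0.237, 0.646, -0.726], [-0.951, 0.0, 0.31]]
force: [-0.8, 0.1, -5.3]
gripper_width: 0.0271
```

```bash
sed -e 's/-\.0178,-\.0002,\.0012/-.0175,0,0/;s/-40\.7/-72/' look.py > look3.py; python3 look3.py l8 wrist top
python3 - <<'E'
from h import *
c=dict(np.load("l8_top.npz"));W=cloud(c);f=c["frame"].astype(int);Z=W[...,2]
x,y=W[...,0],W[...,1]
for (lo,hi,nm) in ((.18,.30,"thick"),(.07,.17,"thin")):
    m=(x>.45)&(x<.65)&(y>lo)&(y<hi)&(f[...,0]>130)&(f[...,2]<90)&(f[...,0]-f[...,2]>60)&(Z<.08)
    q=np.argwhere(m)[:,::-1];zt=.048 if nm=="thick" else .034
    if len(q)>20: print(nm,len(q),cv2.minAreaRect(ray(c,q,zt)[:,:2].astype(np.float32)),ray(c,q,zt).mean(0),np.nanpercentile(Z[m],[50,80]))
E
```

```text
20.85 [0.5317 0.0089 0.2085] [-0.8  0.1 -5.3] [ 50.7  19.1 -73.9 114.8  41.6  60.6  -2.6] 0.027074991716927035
wrist 28738 grip [0.5266 0.0142 0.2255] in tool [-0.0184 -0.0004 -0.0017] zaxis [-0.008  0.012  1.   ] yaw -49.95 bottom [0.5274 0.013  0.1205] 0.00049
top 306 grip [0.5222 0.0134 0.2271] in tool [-0.0207 -0.0043 -0.0034] zaxis [-0.036 -0.028  0.999] yaw -49.23 bottom [0.5259 0.0164 0.1222] 0.0014
thick 25 ((0.5866952538490295, 0.2412118911743164), (0.010855977423489094, 0.02064049243927002), 45.04443359375) [0.58488912 0.24147805 0.048     ] [0.04847007 0.05130559]
```

View pics/l8_wrist.png

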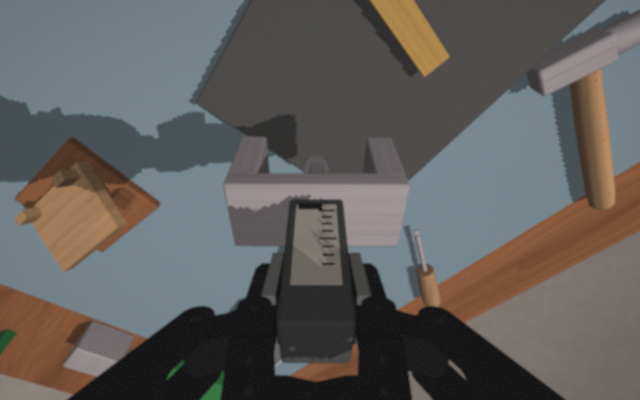

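Held again, weight 5.3 N, tilt under 1°. Carrying it toward the thick bar and turning back to yaw 6°.

Run:
```python
from ik import *
from rig import robot
s=robot.state()
p,T=tcp_for([.540,.224,.225],6,72.8,(-.0184,-.0004,-.0017))
go(s,p,T)
```

```text
slide total [0.163 2.166 0.009] turn total [0.0044 0.0078 0.6194] deg 55.75
```

Call:
arm_command(
  plan=[
    {"fingers": 1, "slide": [0.008, 0.1, 0.02], "turn": [0.0002, 0.0004, 0.031]},
    {"fingers": 1, "slide": [0.008, 0.1, 0.02], "turn": [0.0002, 0.0004, 0.031]},
    {"fingers": 1, "slide": [0.008, 0.1, 0.02], "turn": [0.0002, 0.0004, 0.031]},
    {"fingers": 1, "slide": [0.008, 0.1, 0.02], "turn": [0.0002, 0.0004, 0.031]},
    {"fingers": 1, "slide": [0.008, 0.1, 0.02], "turn": [0.0002, 0.0004, 0.031]},
    {"fingers": 1, "slide": [0.008, 0.1, 0], "turn": [0.0002, 0.0004, 0.031]},
    {"fingers": 1, "slide": [0.008, 0.1, 0], "turn": [0.0002, 0.0004, 0.031]},
    {"fingers": 1, "slide": [0.008, 0.1, 0], "turn": [0.0002, 0.0004, 0.031]},
    {"fingers": 1, "slide": [0.008, 0.1, 0], "turn": [0.0002, 0.0004, 0.031]},
    {"fingers": 1, "slide": [0.008, 0.1, 0], "turn": [0.0002, 0.0004, 0.031]},
  ],
)

```text
t: 21.95
ee_pos: [0.5388, 0.109, 0.2167]
ee_rot: [[0.279, 0.369, 0.887], [-0.114, 0.929, -0.351], [-0.954, -0.003, 0.301]]
force: [-0.5, -0.1, -5.1]
gripper_width: 0.0274
```

Run:
```python
from ik import *
from rig import robot
s=robot.state();print(np.round(s["joint_positions"],1),s["force"])
p,T=tcp_for([.540,.224,.225],6,72.8,(-.0184,-.0004,-.0017))
go(s,p,T)
c=robot.camera("wrist");cv2.imwrite("pics/w9.png",c["frame"][:,:,::-1]);np.savez("w9.npz",**c)
W=cloud(c);f=c["frame"].astype(int);Z=W[...,2];x,y=W[...,0],W[...,1]
for nm,zt in (("thick",.048),("thin",.034)):
    m=(x>.42)&(x<.68)&(y>.05)&(y<.3)&(abs(Z-zt)<.005)&(f[...,0]-f[...,2]>50)
    k,l,st,ce=cv2.connectedComponentsWithStats(m.astype(np.uint8))
    for i in range(1,k):
        if st[i,4]>300: print(nm,st[i],cv2.minAreaRect(W[l==i][:,:2].astype(np.float32)),np.median(Z[l==i]))
```

```text
[ 47.8  22.  -80.6 114.6  43.3  57.8  15.7] [-0.48257453 -0.106489   -5.1093436 ]
slide total [ 0.082  1.162 -0.087] turn total [0.0022 0.0033 0.3074] deg 27.67
thick [ 412   18   76  115 3577] ((0.5433797836303711, 0.22680631279945374), (0.10113644599914551, 0.023700915277004242), 15.586091995239258) 0.04680767036865213
thin [ 290   45   52  110 2847] ((0.5265210270881653, 0.1147502213716507), (0.023310652002692223, 0.09985745698213577), 82.8227767944336) 0.032913711540155766
```

View pics/w9.png

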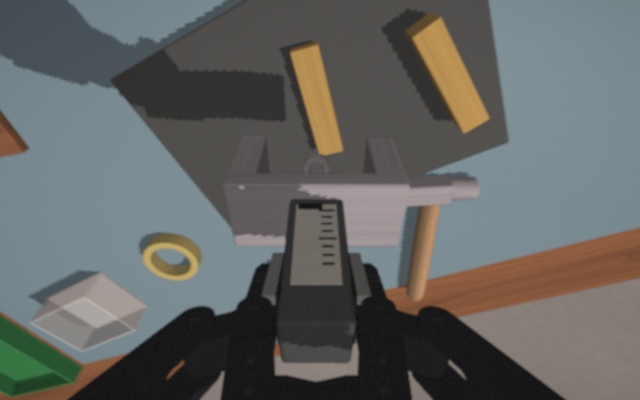

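Run:
```python
from ik import *
from rig import robot
s=robot.state();q=np.array(s["joint_positions"])
for t in np.linspace(0.2,1,5):
    p,T=tcp_for([.540,.224,.235],6,72.8,(-.0184,-.0004,-.0017))
    p0=np.array(s["ee_pos"]);R0=np.array(s["ee_rot"])
    rv=Ro.from_matrix(T@R0.T).as_rotvec()
    q,e,a=ik(p0+t*(p-p0),Ro.from_rotvec(t*rv).as_matrix()@R0,q,m=.5,reg=1e-3);print(q.round(1),e.round(2),a.round(2))
c=dict(np.load("w9.npz"));W=cloud(c);f=c["frame"].astype(int)
# left plate edge from wrist image
E=[]
for v in range(15,125,6):
    row=f[v,470:540,2]; i=np.where((row[:-1]<105)&(row[1:]>=105))[0]
    if len(i): E.append((470+i[0]+.5,v))
P=ray(c,np.array(E),.019)[:,:2];l=cv2.fitLine(P.astype(np.float32),cv2.DIST_HUBER,0,.001,.001).ravel();print(l, "edge y at x=.54",l[3]+(.54-l[2])*l[1]/l[0],len(E))
```

```text
[ 45.9  23.5 -81.3 114.2  44.2  57.6  18.6] 0.0 0.01
[ 44.   25.1 -81.8 113.6  45.3  57.6  21.7] 0.01 0.02
[ 41.9  26.7 -82.1 112.8  46.3  57.7  24.9] 0.01 0.02
[ 39.7  28.5 -82.3 112.   47.4  57.9  28.2] 0.01 0.02
[ 37.4  30.3 -82.4 111.   48.4  58.2  31.7] 0.01 0.02
[0.99812454 0.06121623 0.5645267  0.27298096] edge y at x=.54 0.27147672 19
```

Bars haven't moved; the thick bar is at (0.5433, 0.2268), 15.5°, and the plate's left edge is at y≈0.272. I'll offset the foot about 2–3 mm toward −y so the outer leg stays fully on the plate.

Call:
arm_command(
  plan=[
    {"fingers": 1, "slide": [0.007, 0.115, 0], "turn": [0.0002, 0.0003, 0.031]},
    {"fingers": 1, "slide": [0.007, 0.115, 0], "turn": [0.0002, 0.0003, 0.031]},
    {"fingers": 1, "slide": [0.007, 0.115, 0], "turn": [0.0002, 0.0003, 0.031]},
    {"fingers": 1, "slide": [0.007, 0.115, 0], "turn": [0.0002, 0.0003, 0.031]},
    {"fingers": 1, "slide": [0.007, 0.115, 0], "turn": [0.0002, 0.0003, 0.031]},
    {"fingers": 1, "slide": [0.007, 0.115, 0], "turn": [0.0002, 0.0003, 0.031]},
    {"fingers": 1, "slide": [0.007, 0.115, 0], "turn": [0.0002, 0.0003, 0.031]},
    {"fingers": 1, "slide": [0.007, 0.115, 0], "turn": [0.0002, 0.0003, 0.031]},
    {"fingers": 1, "slide": [0.007, 0.115, 0], "turn": [0.0002, 0.0003, 0.031]},
    {"fingers": 1, "slide": [0.007, 0.115, 0], "turn": [0.0002, 0.0003, 0.028]},
  ],
)

```text
t: 23.0
ee_pos: [0.5467, 0.2246, 0.2176]
ee_rot: [[0.296, -0.105, 0.95], [0.032, 0.995, 0.1], [-0.955, 0.001, 0.297]]
force: [-0.3, 0.5, -4.8]
gripper_width: 0.0268
```

```bash
python3 look3.py l10 wrist
python3 - <<'E'
from ik import *
from rig import robot
s=robot.state()
p,T=tcp_for([.538,.2233,.225],6,72.8,(-.0184,-.0004,-.0017))
go(s,p,T)
E
```

```text
23.0 [0.5467 0.2246 0.2176] [-0.3  0.5 -4.8] [ 37.3  29.4 -81.6 111.1  47.4  57.4  32.3] 0.026798681955074666
wrist 28753 grip [0.5396 0.2237 0.2345] in tool [-0.0183 -0.0001 -0.0019] zaxis [ 0.001 -0.001  1.   ] yaw 5.8 bottom [0.5395 0.2238 0.1295] 0.00049
slide total [-0.016 -0.026 -0.102] turn total [-0.0029  0.0015 -0.002 ] deg 0.35
```

View pics/l10_wrist.png

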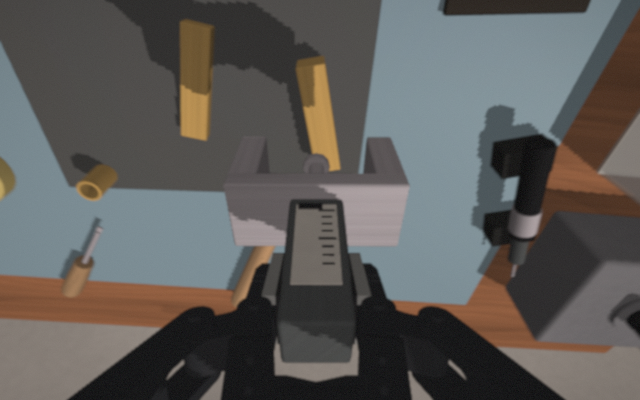

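Call:
arm_command(
  plan=[
    {"fingers": 1, "slide": [-0.005, -0.002, -0.08], "turn": [0, 0, 0]},
    {"fingers": 1, "slide": [-0.005, -0.002, -0.08], "turn": [0, 0, 0]},
    {"fingers": 1, "slide": [-0.005, 0, -0.08], "turn": [0, 0, 0]},
    {"fingers": 1, "slide": [0, 0, -0.08], "turn": [0, 0, 0]},
    {"fingers": 1, "slide": [0, 0, -0.08], "turn": [0, 0, 0]},
    {"fingers": 1, "slide": [0, 0, -0.08], "turn": [0, 0, 0]},
    {"fingers": 1, "slide": [0, 0, -0.08], "turn": [0, 0, 0]},
    {"fingers": 1, "slide": [0, 0, -0.08], "turn": [0, 0, 0]},
    {"fingers": 1, "slide": [0, 0, -0.06], "turn": [0, 0, 0]},
    {"fingers": 1, "slide": [0, 0, 0], "turn": [0, 0, 0]},
  ],
)

```text
t: 24.05
ee_pos: [0.5444, 0.223, 0.1464]
ee_rot: [[0.294, -0.101, 0.95], [0.03, 0.995, 0.097], [-0.955, 0.0, 0.296]]
force: [0.4, -0.3, -6.0]
gripper_width: 0.0271
```

```bash
python3 look3.py l11 wrist side
python3 - <<'E'
from h import *
c=dict(np.load("l11_wrist.npz"));W=cloud(c);f=c["frame"].astype(int);Z=W[...,2];x,y=W[...,0],W[...,1]
m=(x>.42)&(x<.68)&(y>.18)&(y<.3)&(abs(Z-.047)<.006)&(f[...,0]-f[...,2]>50)
print(m.sum(),cv2.minAreaRect(W[m][:,:2].astype(np.float32)))
f=cv2.imread("pics/l11_side.png")[120:220,200:340];cv2.imwrite("pics/l11s.png",cv2.resize(f,None,fx=5,fy=5,interpolation=cv2.INTER_CUBIC))
E
```

```text
24.05 [0.5444 0.223  0.1464] [ 0.4 -0.3 -6. ] [ 31.2  32.8 -73.9 114.9  54.3  51.7  26. ] 0.027054257169986065
wrist 28754 grip [0.5372 0.2222 0.1634] in tool [-0.0183 -0.0001 -0.0019] zaxis [ 0.003 -0.     1.   ] yaw 5.6 bottom [0.537  0.2222 0.0584] 0.00049
side 423 grip [0.5374 0.2191 0.1666] in tool [-0.0214 -0.0032 -0.001 ] zaxis [-0.003 -0.046  0.999] yaw 5.61 bottom [0.5378 0.2239 0.0617] 0.00148
2155 ((0.5228750705718994, 0.221358984708786), (0.05803356692194939, 0.023020654916763306), 15.408230781555176)
```

View pics/l11_wrist.png

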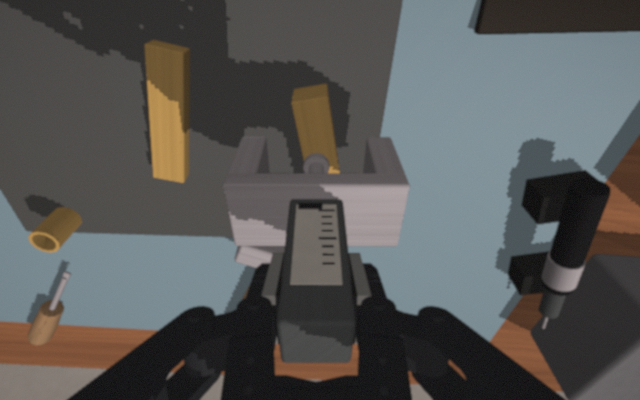

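View pics/l11s.png

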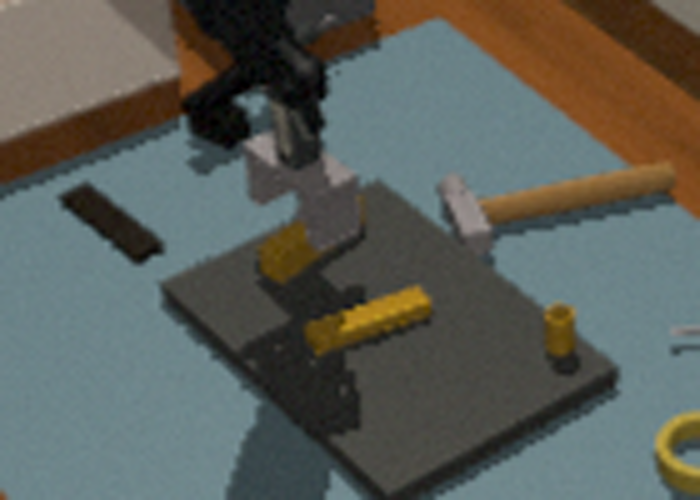

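Gauge is over the bar near mid-length (about 5–7 mm off centre), legs clear on either side. Descending gently.

Call:
arm_command(
  plan=[
    {"fingers": 1, "slide": [0.01, 0.004, -0.02], "turn": [0, 0, 0]},
    {"fingers": 1, "slide": [0.01, 0.004, -0.02], "turn": [0, -0.001, 0]},
    {"fingers": 1, "slide": [0, 0, -0.03], "turn": [0, 0, 0]},
    {"fingers": 1, "slide": [0, 0, -0.04], "turn": [0, 0, 0]},
    {"fingers": 1, "slide": [0, 0, -0.04], "turn": [0, 0, 0]},
    {"fingers": 1, "slide": [0, 0, -0.04], "turn": [0, 0, 0]},
    {"fingers": 1, "slide": [0, 0, -0.04], "turn": [0, 0, 0]},
    {"fingers": 1, "slide": [0, 0, -0.04], "turn": [0, 0, 0]},
    {"fingers": 1, "slide": [0, 0, -0.04], "turn": [0, 0, 0]},
    {"fingers": 1, "slide": [0, 0, -0.03], "turn": [0, 0, 0]},
  ],
)

```text
t: 25.15
ee_pos: [0.5471, 0.2244, 0.1134]
ee_rot: [[0.298, -0.101, 0.949], [0.031, 0.995, 0.096], [-0.954, 0.001, 0.299]]
force: [0.2, 0.2, -4.5]
gripper_width: 0.0269
```

```bash
python3 look3.py l12 wrist;python3 - <<'E'
from h import *
c=dict(np.load("l12_wrist.npz"));W=cloud(c);f=c["frame"].astype(int);Z=W[...,2];x,y=W[...,0],W[...,1]
m=(x>.42)&(x<.68)&(y>.18)&(y<.3)&(abs(Z-.047)<.006)&(f[...,0]-f[...,2]>50)
print(m.sum(),cv2.minAreaRect(W[m][:,:2].astype(np.float32)))
E
```

```text
25.15 [0.5471 0.2244 0.1134] [ 0.2  0.2 -4.5] [ 27.9  34.9 -69.9 115.9  58.5  49.3  22.5] 0.02687750179072844
wrist 28588 grip [0.5399 0.2235 0.1304] in tool [-0.0183 -0.0001 -0.0019] zaxis [-0.002 -0.001  1.   ] yaw 5.58 bottom [0.5401 0.2237 0.0254] 0.00051
2467 ((0.5145547389984131, 0.21889923512935638), (0.040748145431280136, 0.023696230724453926), 15.341713905334473)
```

View pics/l12_wrist.png

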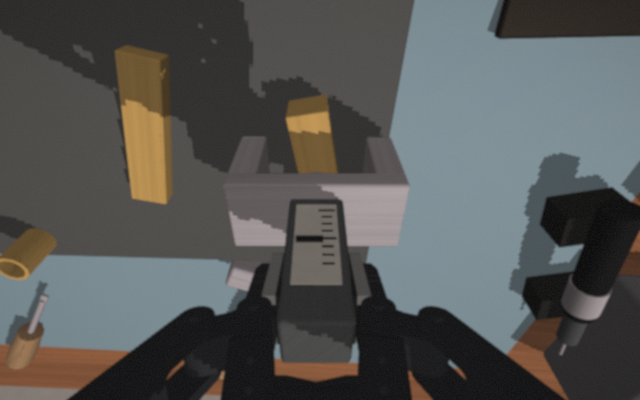

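The pointer has risen to px (310,239), so the foot is riding on the bar. The bar is unmoved. About 6 mm to go.

Call:
arm_command(
  plan=[
    {"fingers": 1, "slide": [0, 0, -0.01], "turn": [0, 0.001, 0]},
    {"fingers": 1, "slide": [0, 0, -0.01], "turn": [0, 0, 0]},
    {"fingers": 1, "slide": [0, 0, -0.005], "turn": [0, 0, 0]},
    {"fingers": 1, "slide": [0, 0, -0.005], "turn": [0, 0, 0]},
    {"fingers": 1, "slide": [0, 0, -0.005], "turn": [0, 0, 0]},
    {"fingers": 1, "slide": [0, 0, -0.005], "turn": [0, 0, 0]},
    {"fingers": 1, "slide": [0, 0, -0.005], "turn": [0, 0, 0]},
    {"fingers": 1, "slide": [0, 0, -0.005], "turn": [0, 0, 0]},
    {"fingers": 1, "slide": [0, 0, 0], "turn": [0, 0, 0]},
    {"fingers": 1, "slide": [0, 0, 0], "turn": [0, 0, 0]},
  ],
)

```text
t: 26.2
ee_pos: [0.5471, 0.2243, 0.1087]
ee_rot: [[0.296, -0.101, 0.95], [0.031, 0.995, 0.096], [-0.955, 0.001, 0.298]]
force: [-0.3, 0.3, -3.7]
gripper_width: 0.0268
```

```bash
python3 look3.py l13 wrist
```

```text
26.2 [0.5471 0.2243 0.1087] [-0.3  0.3 -3.7] [ 27.5  35.2 -69.4 116.   59.   49.   22.1] 0.026793786888701047
wrist 28356 grip [0.5399 0.2235 0.1256] in tool [-0.0183 -0.0001 -0.0019] zaxis [-0.    -0.001  1.   ] yaw 5.6 bottom [0.5399 0.2236 0.0206] 0.00051
```

Call:
arm_command(
  plan=[
    {"fingers": 1, "slide": [0, 0, -0.005], "turn": [0, 0, 0]},
    {"fingers": 1, "slide": [0, 0, -0.005], "turn": [0, 0, 0]},
    {"fingers": 1, "slide": [0, 0, -0.005], "turn": [0, 0, 0]},
    {"fingers": 1, "slide": [0, 0, -0.003], "turn": [0, 0, 0]},
    {"fingers": 1, "slide": [0, 0, 0], "turn": [0, 0, 0]},
    {"fingers": 1, "slide": [0, 0, 0], "turn": [0, 0, 0]},
    {"fingers": 1, "slide": [0, 0, 0], "turn": [0, 0, 0]},
    {"fingers": 1, "slide": [0, 0, 0], "turn": [0, 0, 0]},
    {"fingers": 1, "slide": [0, 0, 0], "turn": [0, 0, 0]},
    {"fingers": 1, "slide": [0, 0, 0], "turn": [0, 0, 0]},
  ],
)

```text
t: 27.25
ee_pos: [0.5472, 0.2244, 0.1072]
ee_rot: [[0.296, -0.101, 0.95], [0.031, 0.995, 0.096], [-0.955, 0.001, 0.298]]
force: [-2.7, -0.7, 3.2]
gripper_width: 0.0274
```

```bash
python3 look3.py l14 wrist; python3 -c "
import cv2;f=cv2.imread('pics/l14_wrist.png')[70:370,90:450];cv2.imwrite('pics/l14c.png',cv2.resize(f,None,fx=1.9,fy=1.9))"
```

```text
27.25 [0.5472 0.2244 0.1072] [-2.7 -0.7  3.2] [ 27.3  35.3 -69.2 116.   59.2  48.9  21.9] 0.027383575675666506
wrist 28273 grip [0.54   0.2236 0.1242] in tool [-0.0184 -0.0001 -0.0019] zaxis [ 0. -0.  1.] yaw 5.58 bottom [0.5399 0.2236 0.0192] 0.00051
```

View pics/l14c.png

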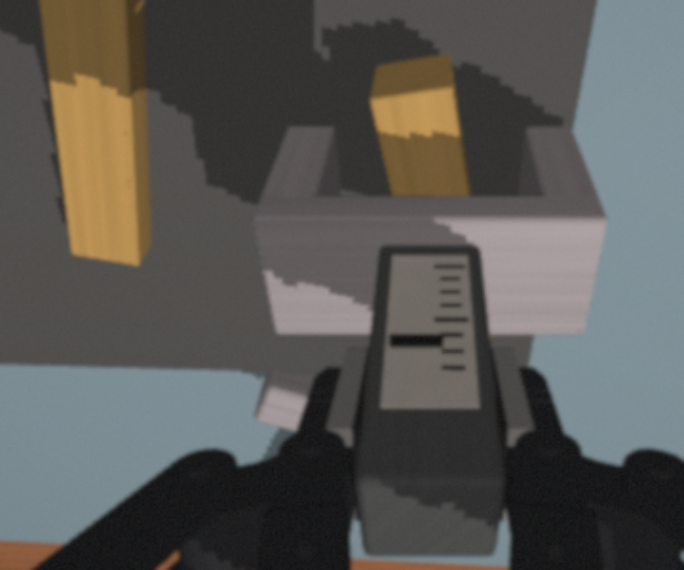

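The legs are in contact (force change about +8 N), with the underside at the same level as on the bare plate. The pointer is between the 25 and 30 ticks. Releasing and backing out along the fingers.

Call:
arm_command(
  plan=[
    {"fingers": 0, "slide": [0, 0, 0], "turn": [0, 0, 0]},
    {"fingers": 0, "slide": [0, 0, 0], "turn": [0, 0, 0]},
    {"fingers": 0, "slide": [0, 0, 0], "turn": [0, 0, 0]},
    {"fingers": 0, "slide": [0, 0, 0], "turn": [0, 0, 0]},
    {"fingers": 0, "slide": [0, 0, 0], "turn": [0, 0, 0]},
    {"fingers": 0, "slide": [-0.03, -0.003, 0.1], "turn": [0, 0, 0]},
    {"fingers": 0, "slide": [-0.06, -0.006, 0.2], "turn": [0, 0, 0]},
    {"fingers": 0, "slide": [-0.06, -0.006, 0.2], "turn": [0, 0, 0]},
    {"fingers": 0, "slide": [-0.06, -0.006, 0.2], "turn": [0, 0, 0]},
    {"fingers": 0, "slide": [-0.06, -0.006, 0.2], "turn": [0, 0, 0]},
  ],
)

```text
t: 28.3
ee_pos: [0.5195, 0.222, 0.1982]
ee_rot: [[0.296, -0.102, 0.95], [0.032, 0.995, 0.097], [-0.955, 0.001, 0.298]]
force: [-0.3, 0.2, 0.4]
gripper_width: 0.0853
```

```bash
python3 look2.py l15 "[.54,.2236,.125]" 5.6 wrist side top;python3 - <<'E'
from h import *
c=dict(np.load("l15_wrist.npz"));W=cloud(c);f=c["frame"].astype(int);Z=W[...,2];x,y=W[...,0],W[...,1]
for lo,hi,z in((.18,.3,.047),(.05,.17,.033)):
    m=(x>.42)&(x<.68)&(y>lo)&(y<hi)&(abs(Z-z)<.005)&(f[...,0]-f[...,2]>50)
    print(m.sum(),cv2.minAreaRect(W[m][:,:2].astype(np.float32)))
E
```

```text
28.3 [0.5195 0.222  0.1982] [-0.3  0.2  0.4] [ 38.5  27.  -81.9 115.3  46.5  53.9  30.6] 0.08531445337630257
wrist 9133 grip [0.5394 0.2235 0.1238] zaxis [-0.002  0.     1.   ] yaw 5.44 bottom [0.5396 0.2235 0.0188] 0.00038
side 419 grip [0.5397 0.2244 0.1254] zaxis [0.004 0.01  1.   ] yaw 6.08 bottom [0.5394 0.2234 0.0204] 0.00123
top 247 grip [0.5376 0.2249 0.1255] zaxis [-0.017 -0.004  1.   ] yaw 5.92 bottom [0.5394 0.2252 0.0206] 0.00078
1041 ((0.5426396131515503, 0.2264573723077774), (0.09973937273025513, 0.023696444928646088), 15.30757999420166)
3139 ((0.5266926884651184, 0.11452613770961761), (0.024415407329797745, 0.10068725794553757), 82.50418853759766)
```

View pics/l15_wrist.png

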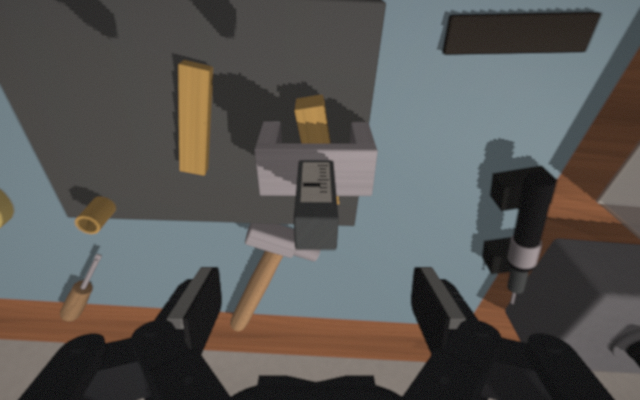

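Call:
arm_command(
  plan=[
    {"fingers": 0, "slide": [-0.05, 0, 0.15], "turn": [0, 0, 0]},
    {"fingers": 0, "slide": [-0.05, 0, 0.15], "turn": [0, 0, 0]},
    {"fingers": 0, "slide": [-0.05, 0, 0.15], "turn": [0, 0, 0]},
    {"fingers": 0, "slide": [-0.05, 0, 0.15], "turn": [0, 0, 0]},
    {"fingers": 0, "slide": [-0.05, 0, 0.1], "turn": [0, 0, 0]},
    {"fingers": 0, "slide": [0, 0, 0], "turn": [0, 0, 0]},
    {"fingers": 0, "slide": [0, 0, 0], "turn": [0, 0, 0]},
    {"fingers": 0, "slide": [0, 0, 0], "turn": [0, 0, 0]},
    {"fingers": 0, "slide": [0, 0, 0], "turn": [0, 0, 0]},
    {"fingers": 0, "slide": [0, 0, 0], "turn": [0, 0, 0]},
  ],
)

```text
t: 29.45
ee_pos: [0.4948, 0.2215, 0.2662]
ee_rot: [[0.294, -0.102, 0.95], [0.032, 0.995, 0.096], [-0.955, 0.002, 0.296]]
force: [-0.3, -0.0, -0.8]
gripper_width: 0.0853
```

```bash
python3 - <<'E'
from h import *
# pointer height on front face: l6 (zero) and l15 (bar)
for n,g,yaw in(("l6",[.5268,.0138,.019],-50),("l15",[.5396,.2235,.0188],5.5)):
    c=dict(np.load(n+"_wrist.npz"));gray=c["frame"].mean(-1).astype(np.float32)
    R=Ro.from_euler('z',yaw,degrees=True).as_matrix()
    zs=np.arange(.056,.13,.0005);out=[]
    for yy in (-.009,-.007,.007,.009):
        P=np.array([[-.014,yy,z] for z in zs])@R.T+np.array(g);uv=proj(c,P).astype(np.float32)
        v=cv2.remap(gray,uv[:,:1],uv[:,1:],cv2.INTER_LINEAR).ravel();out.append(v)
        k=[(round(float(zs[i])*1e3,1),int(v[i])) for i in range(8,len(v)-30) if v[i]==v[max(0,i-6):i+7].min()]
        print(n,yy,k)
E
python3 look2.py l16 "[.54,.2236,.125]" 5.6 wrist top
```

```text
l6 -0.009 [(60.0, 46), (67.0, 81), (82.0, 125), (94.0, 122), (103.5, 120)]
l6 -0.007 [(67.0, 36), (81.0, 130), (92.0, 128), (103.0, 130)]
l6 0.007 [(60.5, 49), (67.5, 93), (72.5, 96), (78.0, 99), (82.5, 99), (87.5, 94), (93.0, 101), (98.0, 101), (103.0, 98)]
l6 0.009 [(67.5, 104), (78.0, 127), (82.5, 127), (87.5, 106), (96.5, 128), (102.5, 129)]
l15 -0.009 [(60.0, 57), (68.0, 91), (74.0, 94), (93.0, 65), (106.5, 91)]
l15 -0.007 [(60.0, 60), (71.0, 100), (77.0, 101), (82.0, 100), (93.0, 23), (104.0, 98)]
l15 0.007 [(60.0, 58), (66.5, 77), (72.0, 79), (76.5, 77), (82.0, 77), (86.5, 76), (91.5, 77), (96.5, 77), (102.0, 78)]
l15 0.009 [(60.0, 60), (66.5, 83), (86.5, 82), (95.5, 96), (101.5, 97)]
29.45 [0.4948 0.2215 0.2662] [-0.3 -0.  -0.8] [ 48.1   8.7 -84.2 113.7  21.5  51.9  49.6] 0.08525535435362663
wrist 5577 grip [0.5393 0.2234 0.1238] zaxis [-0.002  0.     1.   ] yaw 5.4 bottom [0.5396 0.2234 0.0188] 0.0004
top 443 grip [0.5395 0.2248 0.1256] zaxis [ 0.005 -0.003  1.   ] yaw 5.92 bottom [0.5389 0.2251 0.0206] 0.00109
```

View pics/l16_top.png

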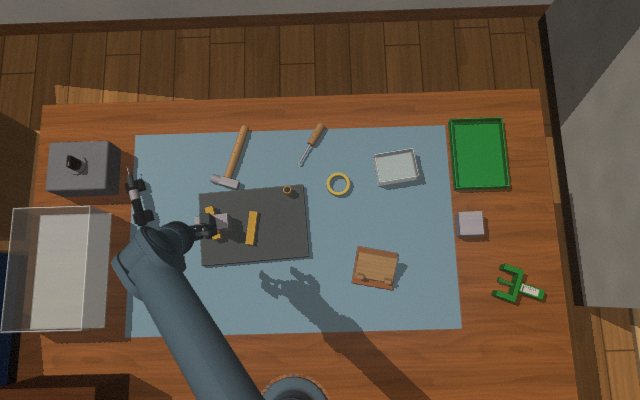

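```bash
python3 -c "
from rig import robot
print(robot.close_job())"
```

```text
the job is handed in; nothing more can be done
None
```

The gauge now stands upright astride the thicker brass bar, released, and the job was handed in at about 29.6 s of the 54 s allowed.

- **Zeroing:** I lifted the gauge off the rest square to the slope, stood it on the bare part of the plate and let go. It stood upright at (0.527, 0.0135), and its pointer lined up with the lowest (zero) tick.
- **Placing:** I gripped it again more steeply, lowered it over the thick bar until the legs touched (force change about 8 N), let go and backed off.

**Last checks:**
- **Stance:** The gauge is upright within about 0.3°, with its legs at plate level: z of 0.019 from the wrist camera and 0.0206 from the top camera.
- **Foot position:** It rests about 3–4 mm from the middle of the bar's length and about 2 mm off its centre line. I made the sideways offset on purpose to keep the outer leg on the plate. That leg sits almost flush with the plate's edge.
- **Bars:** Both measured within about 1 mm of where they started.
- **Other things:** The other objects look undisturbed in the last top view.
- **Robot:** The gripper is open and clear of everything.

**Disagreements:**
- **Scale reading:** My pixel estimate of the pointer was about 26.5 mm, not 28 mm. I put this down to the steep viewing angle, since the leg height and foot position agree with the bar's height.
- **Camera heights:** The wrist camera read about 1–2 mm lower than the other two cameras.

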